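# Pack and lock the bottle carrier at the pearl seeding bench

### The arm

A 6-joint arm with a two-finger parallel gripper is mounted at the origin on the work surface. World frame = base frame: x ahead of the robot, y to its left, z up, the work surface at z = 0. Lengths are in m, angles in degrees, forces in N, time in s.
With the tool pointing down it reaches from about 0.4 to 0.825 m from the base axis. Payload 7 kg.
Tool frame: the origin (TCP) lies at the very end of the fingers, on their centre line; the grasp point (between the pads) lies 19 mm behind it; z points along the fingers, y is the line along which they close (so a half turn about z gives the same grasp; the last joint's range is limited). The gripper opens to 88 mm and grips with 3 to 60 N. Pads are 19 mm wide; open, the fingers measure 130 mm over their backs; the gripper's body (78 mm by 193 mm) begins 47 mm behind the grasp point.
Start: joints at [16.507, 20.546, 0.682, 0, -70.136, -16.507], TCP at [0.675, -0, 0.204] pointing down, gripper open.
Joint ranges: [-176.03, 176.03], [-82.01, 121.73], [-58.28, 71.71], [-173.87, 95.51], [-174.79, -0.11], [-173.66, 173.66]. Speed limits (degrees/s): [136.94, 136.94, 172.46, 180, 180, 180].

### API

Orientations are given as [roll, pitch, yaw] about the fixed x, y, z axes, in that order (R = Rz(yaw) Ry(pitch) Rx(roll)).
In Python, from plant import get_state, imaging, r, finder gives the robot as it stands.
- The arm moves only by the shell command python3 -m handwheel 'ROWS' [FORCE]. ROWS is JSON, a list of rows, each a list of 5 numbers: the closure, from 0 (fully open) to 1 (shut), then the shift along the world's x, y, z in cm, then the turn about the world's z in degrees. A call has 1 to 8 rows; each row is the pose to reach, as a shift and turn from the pose commanded when the call began; what a row does not reach only later rows make up. A row lasts 1/8 s, in which the tool goes at most 62.5 mm and 10.7 degrees, less where a joint would pass 70% of its speed; a pose out of reach is approached as far as the arm can. A call with a gripper value outside its range is refused whole. The fingers move at their own pace and stop on an object; FORCE is the grip in N (left out, the last holds). Time passes only in rows, so rows that repeat a pose let the fingers close. It gives the time, the measured TCP pose, the force, the opening and the grip force at its end, in the units of the state.
- get_state(): the state, without advancing time (a new reading comes with each control period).
- imaging.capture(name): name is "scene" or "side" or "wrist"; returns (picture, depth): 384x512x3 uint8, red, green, blue; 384x512 float32, m along the optical axis (not along the pixel's ray), 0 where there is no reading.
- imaging.get_calibration(name): a dict with "fx", "fy", "cx", "cy" (pixels), "rvec" (rotation vector, rad) and "tvec" (3), from world to camera coordinates, as OpenCV has them; the wrist camera has in their place "hand_eye" (4x4, takes a point from camera to tool coordinates, whose origin is the TCP and whose axes are the flange's). Camera axes: x right, y down, z forward; pixel columns grow to the right and rows downward; lengths in m; the calibration is good to about 2 mm. A picture is of the moment at which its call begins: read the wrist's pose just before it. get_calibration takes no time and is no camera call.
- r.close_job(): hands the job in; it is judged then, once.
Trained networks look in the newest picture that a camera, given by its name, has taken for a name from the list of things; names that differ only in an ending like _2 or _b are one class to them, and where a whole thing is asked for, a point or a joint stands for the part that bears it (a point fixed in the world has none). Each returns a list of dicts, best first, with "p" (0 to 1); they miss things now and then, are a little off and sometimes report something else, mostly with a low value. They report only what shows in the picture. A call takes as long as a camera call. They do not tell look-alikes from the thing itself.
- finder.cut_out(camera, query): "region" (384x512 bool, what is visible of it) and "pixel" ([column, row] in pixels, amid what is visible of it).
The state is a dict: "time_s": time; "joints": joint angles; "qd": joint speeds; "joint_torque": joint torques, N m; "tcp_pos": TCP position; "eef_rot": TCP orientation; "contact_force": force on the tool from outside, world axes, zero at the start; "moment": the same for the moment, N m; "gripper_width": finger opening in m; "gripper_force": force on a finger pad.
Only numpy, scipy, OpenCV 4.12 (cv2) and the standard library are available. Lean on these libraries where they do the work, as an engineer would, in place of code of your own. Each camera call takes 0.05 s, during which the arm holds its last target. There are 200 camera calls.

### The job

Get the bottles ready for the boat: stand every amber bottle on the bench in a pocket of the carrier and set a rubber stopper fully home in each, then swing the retaining bar shut over them. Drop the hitch pin fully home through the cross hole of the shaft in front of the bar's fork, and swing its sprung loop over the end of the shaft. Leave the shells, dish, spatula and wedge where they lie.

Things in the scene. Friction and masses are not known exactly. Their poses are not given: they have to be found in the camera images.
- carrier: Fixed aluminium bottle carrier. Origin on the bench under its centre; y along its row of three pockets, z up. Pocket walls 40 mm high; pockets 57 mm square, 62 mm apart, floor 5 mm up. At y = +145 mm a pillar 20 mm thick, 143 mm high, carries the bar; at y = -145 a post (x -24 to -10 mm, 156 mm high) carries a 22 mm square steel shaft pointing along carrier +x, away from the robot.
- bar (a joint): Retaining bar, turning on the pillar (point bar_hinge), rad: 0 = shut, along the carrier's -y over the bottles, its fork straddling the shaft; grows as it swings to the carrier's +x, limit 1.45. 14 mm wide, 308 mm from hinge to fork tips; underside 125, top 143 mm above the bench, fork up to 150 mm. Light friction (0.06 N m), stays where left. Passes 7 mm over seated stoppers.
- bar_hinge (a point): Point on the bar's hinge axis, at mid-depth of the bar (134 mm above the bench).
- shaft_hole (a point): Centre of the upper mouth of the vertical cross hole in the shaft, 144 mm above the bench. The hole is 12 mm square, right through the 22 mm square shaft, 34 mm from the shut bar's centre line towards the shaft end. Axes as the carrier's.
- shaft_end (a point): Centre of the free end face of the shaft (133 mm above the bench), 16 mm beyond the hole's axis along the carrier's +x. Axes as the carrier's.
- pin: Steel hitch pin, parked upright in a wooden block. Origin at the underside of its head on the axis, z up. Below: shank 10 mm round, 40 mm long, last 9 mm tapering to 4. Above: head 20 mm square, 9 mm high, then a grip 12 mm square, z = 9 to 40 mm. Loop hinged at x = -14, z = 6 mm, swings in the xz plane to +x. Fingers on the grip's +y and -y faces clear the open loop behind. 105 g.
- loop (a joint): Sprung wire loop of the pin, rad: 0 = swung over (legs to the pin's +x, 30 degrees down), 2.7 = fully open (legs lean 35 degrees back from upright, to the pin's -x). Light spring: leaning back it rests open; once pushed past upright (2.09) it snaps over to 0 by itself; takes under 1 N at its crossbar. 58 mm long, 36 mm wide, wire 5 mm thick.
- loop_bar (a point): Middle of the loop's crossbar (58 mm from the loop's hinge). Loop open: about 47 mm behind the pin's axis and 53 mm above the pin's origin. Swung over: 36 mm in front of the axis and 23 mm below the origin.
- pin_block: Fixed wooden block 70 x 70 mm, 46 mm high, origin under its centre, with a 13 mm square vertical hole in the middle where the pin is parked.
- stopper_stand: Fixed white stand 180 x 60 mm, 26 mm high, origin under its centre, with three 25 mm square holes 56 mm apart along its x; a stopper sits in each, its flange on the stand.
- pocket0 (a point): Centre of the floor of a carrier pocket, at y = +62 mm along the carrier, 5 mm above the bench.
- pocket1 (a point): Centre of the floor of a carrier pocket, at y = 0 mm along the carrier, 5 mm above the bench.
- pocket2 (a point): Centre of the floor of a carrier pocket, at y = -62 mm along the carrier, 5 mm above the bench.
- bottle0: Amber bottle (2 or 3 of the three are present), origin at the centre of its underside, z up. Body 50 mm across up to 50 mm, shoulder to 58 mm, straight neck 34 mm across from 58 to 88 mm, mouth 26 mm wide and 30 mm deep. 160 g. All bottles are alike.
- bottle1: Amber bottle (2 or 3 of the three are present), origin at the centre of its underside, z up. Body 50 mm across up to 50 mm, shoulder to 58 mm, straight neck 34 mm across from 58 to 88 mm, mouth 26 mm wide and 30 mm deep. 160 g. All bottles are alike.
- bottle2: Amber bottle (2 or 3 of the three are present), origin at the centre of its underside, z up. Body 50 mm across up to 50 mm, shoulder to 58 mm, straight neck 34 mm across from 58 to 88 mm, mouth 26 mm wide and 30 mm deep. 160 g. All bottles are alike.
- stopper0: Dark rubber stopper, origin at the centre of its lower end, z up. Tapered plug 18 mm across at the bottom, 22.6 at 22 mm height; flange 32 mm across, z 22 to 27; round grip 20 mm across, z 27 to 47. Fits loosely; seated, the flange lies on the bottle's rim, origin 66 mm above the bottle's. 30 g. All alike, any fits any bottle; a spare may be left over.
- stopper1: Dark rubber stopper, origin at the centre of its lower end, z up. Tapered plug 18 mm across at the bottom, 22.6 at 22 mm height; flange 32 mm across, z 22 to 27; round grip 20 mm across, z 27 to 47. Fits loosely; seated, the flange lies on the bottle's rim, origin 66 mm above the bottle's. 30 g. All alike, any fits any bottle; a spare may be left over.
- stopper2: Dark rubber stopper, origin at the centre of its lower end, z up. Tapered plug 18 mm across at the bottom, 22.6 at 22 mm height; flange 32 mm across, z 22 to 27; round grip 20 mm across, z 27 to 47. Fits loosely; seated, the flange lies on the bottle's rim, origin 66 mm above the bottle's. 30 g. All alike, any fits any bottle; a spare may be left over.
- shell_a: Pale oyster shell, 88 mm across, 20 mm high: a bystander to be left alone.
- shell_b: Grey oyster shell, 88 mm across, 20 mm high: a bystander to be left alone.
- spatula: Small spatula, 170 mm long, lying: a bystander to be left alone.
- dish: Shallow glass dish, 90 mm across, 18 mm high: a bystander to be left alone.
- wedge: Wooden wedge block 55 x 25 x 18 mm: a bystander to be left alone.
Mind the look-alikes: they are no part of the job. What is shaped like the stopper2 but pink or red is not meant.

How it is judged:
By the outcome, as a careful person would: the job done as asked, in the order asked, and still so for the second after the job is handed in, with the robot touching nothing.
Of bottle0, bottle1, bottle2 only 2 to 3 are there at a start; the rules pass over those that are not, and their reading is None.
At some moment in a run one of bottle0, bottle1, bottle2 may be knocked a few centimetres aside while the robot is not near it.
Once in a run the grip may slacken for a moment while it holds something.
It also fails if it takes over 210 s, if anything falls off the work surface, if the arm or the gripper's body presses on something with over 40 N, if the wrist force passes 120 N, or if a joint passes its speed limit or range.

## Working session

There is one attempt and no reset: what is moved stays moved. The work goes in short steps, Python scripts to look and compute and a shell command to move; the robot and the scene stay as the last step left them, time stands still between calls to the robot, and variables do not carry over. Pictures are saved under pics/ and viewed, at most 16 in all, crops included, and the job is handed in when it is done.

```bash
ls; mkdir -p pics
cat > h.py <<'E'
import numpy as np, cv2
from scipy.spatial.transform import Rotation as R
from plant import get_state, imaging, r, finder
def cap(n):
    s=get_state(); im,d=imaging.capture(n); c=imaging.get_calibration(n)
    if n=='wrist':
        T=np.eye(4); T[:3,:3]=R.from_euler('xyz',s['eef_rot'],degrees=True).as_matrix(); T[:3,3]=s['tcp_pos']
        T=T@np.array(c['hand_eye'])
    else:
        A=np.eye(4); A[:3,:3]=cv2.Rodrigues(np.array(c['rvec'],float))[0]; A[:3,3]=np.ravel(c['tvec']); T=np.linalg.inv(A)
    v,u=np.mgrid[:384,:512]
    P=np.stack([(u-c['cx'])/c['fx']*d,(v-c['cy'])/c['fy']*d,d],-1)@T[:3,:3].T+T[:3,3]
    P[d==0]=np.nan
    return im,d,P,T,c
def save(im,n,k=1.5):
    cv2.imwrite('pics/'+n,cv2.resize(im[...,::-1],None,fx=k,fy=k))
E
cat > a.py <<'E'
from h import *
for n in ['scene','side']:
    im,d,P,T,c=cap(n); save(im,n+'0.png'); np.savez('pics/'+n,P=P,im=im)
    for q in ['carrier','bar','pin','pin_block','stopper_stand','bottle0','stopper0']:
        for o in finder.cut_out(n,q)[:4]:
            if o['p']<.3: continue
            p=P[o['region']]; p=p[~np.isnan(p[:,0])]
            if len(p): print(n,q,round(o['p'],2),np.round(o['pixel']),len(p),np.round(np.median(p,0),3),np.round(np.percentile(p,[2,98],axis=0),3).tolist(),im[o['region']].mean(0).round())
print(get_state())
E
python3 a.py
```

```text
pics
scene carrier 0.74 [140. 274.] 141 [ 0.4   -0.346  0.038] [[0.383, -0.356, 0.027], [0.41, -0.331, 0.052]] [42. 39. 36.]
scene carrier 0.67 [270. 162.] 77 [0.335 0.334 0.017] [[0.308, 0.317, 0.006], [0.357, 0.353, 0.02]] [194. 162. 111.]
scene carrier 0.57 [264. 234.] 4121 [ 0.567 -0.062  0.037] [[0.527, -0.207, 0.002], [0.824, 0.108, 0.15]] [140. 134. 128.]
scene bar 0.73 [340. 208.] 894 [0.727 0.038 0.14 ] [[0.551, -0.001, 0.119], [0.841, 0.098, 0.15]] [172. 166. 160.]
scene pin_block 0.47 [304. 175.] 245 [0.503 0.29  0.043] [[0.441, 0.098, 0.003], [0.553, 0.336, 0.152]] [140.  97.  64.]
scene stopper_stand 0.56 [161. 291.] 1572 [ 0.471 -0.35   0.025] [[0.366, -0.374, 0.0], [0.542, -0.298, 0.029]] [198. 189. 175.]
scene stopper_stand 0.34 [231. 355.] 1785 [ 0.694 -0.378  0.003] [[0.591, -0.405, -0.001], [0.75, -0.342, 0.02]] [105.  94.  82.]
scene bottle0 0.93 [207. 237.] 529 [ 0.433 -0.153  0.05 ] [[0.406, -0.166, 0.002], [0.445, -0.127, 0.088]] [105.  70.  44.]
scene bottle0 0.92 [243. 209.] 386 [0.441 0.009 0.048] [[0.418, -0.001, 0.003], [0.456, 0.036, 0.088]] [97. 63. 38.]
[... 1816 characters left out ...]
time_s': 0.8, 'joints': array([ 1.65067464e+01,  2.05456794e+01,  6.82979668e-01, -1.50404619e-03,
       -7.01345515e+01, -1.65080460e+01]), 'qd': array([ 0.05019838,  0.09071141, -0.08177341,  0.06192954,  0.0578287 ,
        0.02882891]), 'joint_torque': array([ 4.74966928e-04, -5.82284260e+01,  2.93283015e+01,  7.00241581e+00,
        1.23397959e-02,  2.77653305e-05]), 'tcp_pos': array([ 6.74992302e-01, -5.98435503e-06,  2.04171967e-01]), 'eef_rot': array([-1.79997767e+02,  2.13731684e-03, -9.00018106e+01]), 'contact_force': array([ 0.19245475, -0.0988309 , -0.37702019]), 'moment': array([ 0.0351055 , -0.0255744 , -0.02079061]), 'gripper_force': 0.0, 'gripper_width': 0.08738146687757226}
```

View pics/scene0.png

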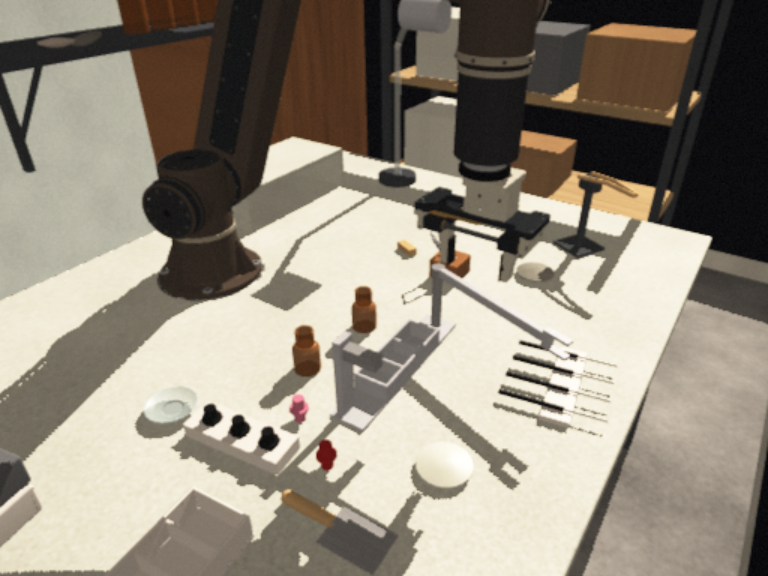

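View pics/side0.png

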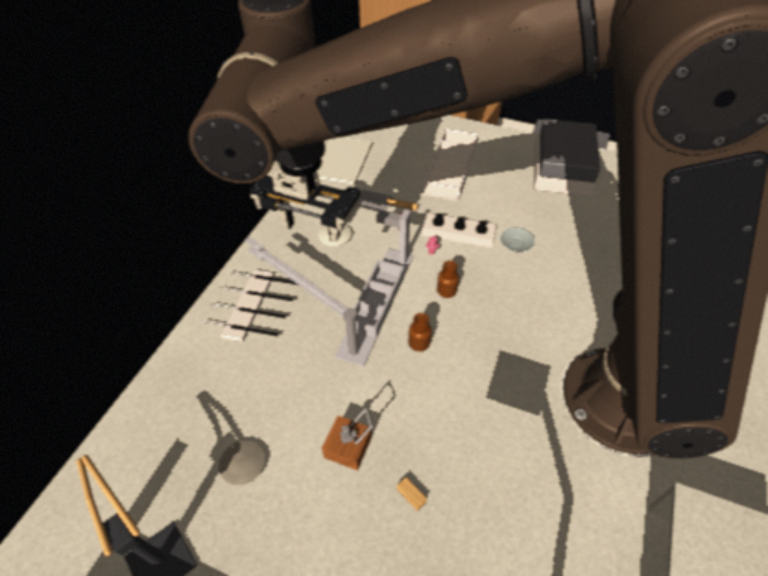

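The scene shows two amber bottles (scene 205,235 and 243,207), three dark stoppers in the stand, pink and red look-alikes near (200,274) and (217,303), the bar open, and the pin block by (300,176). Next is a look from above.

```bash
python3 -m handwheel '[[0,-2,-1,5,0],[0,-5,-2,10,0],[0,-8,-4,15,0],[0,-10,-5,20,0],[0,-10,-5,20,0],[0,-10,-5,20,0]]'
cat > w.py <<'E'
from h import *
import sys
im,d,P,T,c=cap('wrist'); save(im,sys.argv[1]+'.png'); np.savez('pics/'+sys.argv[1],P=P,im=im)
s=get_state();print(s['time_s'],s['tcp_pos'].round(4),s['eef_rot'].round(1))
for q in sys.argv[2:]:
    for o in finder.cut_out('wrist',q)[:4]:
        if o['p']<.3: continue
        p=P[o['region']]; p=p[~np.isnan(p[:,0])]
        if len(p): print(q,round(o['p'],2),np.round(o['pixel']),len(p),np.round(np.median(p,0),3),np.round(np.percentile(p,[2,98],axis=0),3).tolist(),im[o['region']].mean(0).round())
E
python3 w.py w1 bottle0 bar stopper0 carrier
```

```text
time_s: 1.55
tcp_pos: [0.5748, -0.0498, 0.404]
eef_rot: [-180.0, 0.0, -90.0]
contact_force: [0.5, -0.1, -0.6]
gripper_width: 0.0878
gripper_force: 0.0
1.6 [ 0.5747 -0.0498  0.403 ] [179.9   0.  -90. ]
bottle0 0.85 [351. 187.] 1073 [0.434 0.016 0.057] [[0.409, -0.001, 0.005], [0.453, 0.039, 0.089]] [90. 62. 42.]
bottle0 0.61 [365.  83.] 1198 [ 0.428 -0.141  0.058] [[0.405, -0.163, 0.008], [0.443, -0.119, 0.089]] [99. 66. 42.]
bar 0.97 [169. 223.] 3403 [0.703 0.047 0.143] [[0.545, 0.0, 0.12], [0.838, 0.105, 0.151]] [145. 136. 133.]
stopper0 0.74 [315.   9.] 357 [ 0.495 -0.242  0.031] [[0.478, -0.255, 0.025], [0.507, -0.232, 0.049]] [190. 112. 125.]
carrier 0.68 [263. 164.] 12920 [ 0.568 -0.013  0.034] [[0.524, -0.196, 0.003], [0.827, 0.111, 0.156]] [135. 128. 125.]
carrier 0.3 [349. 189.] 1079 [0.434 0.016 0.057] [[0.408, -0.001, 0.004], [0.453, 0.041, 0.089]] [91. 63. 42.]
```

View pics/w1.png

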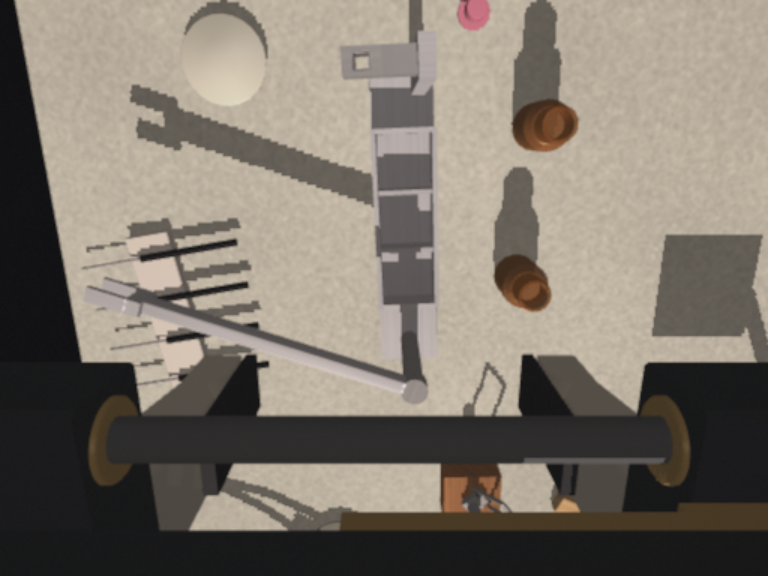

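The top view shows the carrier with its pockets empty, the shaft hole at (241,41), the bar hinge at (276,259) and the bar swung well open. The two bottles are at (365,83) and (351,187).

```bash
cat > fit.py <<'E'
from h import *
D=np.load('pics/w1.npz');P=D['P'];im=D['im'].astype(int);x,y,z=np.moveaxis(P,-1,0)
def circ(m):
    p=P[m][:,:2]; A=np.c_[2*p,np.ones(len(p))]; s=np.linalg.lstsq(A,(p**2).sum(1),rcond=None)[0]
    return s[:2].round(4),round(float(np.sqrt(s[2]+s[:2]@s[:2])),4),len(p)
for cx,cy in [(.434,.02),(.425,-.14)]:
    n=(abs(x-cx)<.04)&(abs(y-cy)<.04)
    t=n&(z>.084)&(z<.093); p=P[t]; print('rim',circ(t),cv2.minEnclosingCircle(p[:,:2].astype(np.float32)),np.median(z[t]))
# carrier
c=(x>.5)&(x<.63)&(y>-.22)&(y<.12)
print(np.histogram(z[c],bins=np.arange(-.004,.16,.004)))
t=c&(z>.036)&(z<.048)
r_=cv2.minAreaRect((P[t][:,:2]*1000).astype(np.float32));print('walls',r_)
s=c&(z>.139)&(y<-.14)
for lo,hi in [(.139,.148),(.150,.162)]:
    m=c&(z>lo)&(z<hi)&(y<-.12); print('shaft/post',lo,cv2.minAreaRect((P[m][:,:2]*1000).astype(np.float32)),m.sum(),np.nanmedian(z[m]))
b=(x>.53)&(z>.138)&(z<.148)&(y>-.02)
print('bar',cv2.minAreaRect((P[b][:,:2]*1000).astype(np.float32)), cv2.fitLine((P[b][:,:2]).astype(np.float32),2,0,.01,.01).ravel())
print('hinge px',P[259,276]); print(P[36:47,241].round(3).tolist())
E
python3 fit.py
```

```text
rim (array([0.4288, 0.0227]), 0.0148, 182) ((0.42825010418891907, 0.02280501089990139), 0.01702765002846718) 0.08770600992298055
rim (array([ 0.419 , -0.1409]), 0.0148, 233) ((0.4186413586139679, -0.14087434113025665), 0.01692984625697136) 0.08784820032330365
(array([3110, 4165, 5005,  163,   92,   84,   75,   88,   85,  285,  529,
        571,   16,   21,   17,    9,   13,   15,   17,   15,   17,   18,
         17,   11,   22,   15,   15,   18,   29,    9,   10,   21,   47,
        106,  116,  113, 1081,  618,    1,  210]), array([-0.004,  0.   ,  0.004,  0.008,  0.012,  0.016,  0.02 ,  0.024,
        0.028,  0.032,  0.036,  0.04 ,  0.044,  0.048,  0.052,  0.056,
        0.06 ,  0.064,  0.068,  0.072,  0.076,  0.08 ,  0.084,  0.088,
        0.092,  0.096,  0.1  ,  0.104,  0.108,  0.112,  0.116,  0.12 ,
        0.124,  0.128,  0.132,  0.136,  0.14 ,  0.144,  0.148,  0.152,
        0.156]))
walls ((556.475341796875, -39.808349609375), (67.01322937011719, 276.20880126953125), 2.3738362789154053)
shaft/post 0.139 ((575.8272705078125, -187.8394317626953), (73.63023376464844, 33.4389533996582), 2.073836088180542) 978 0.14407484925110348
shaft/post 0.15 ((545.7400512695312, -189.18881225585938), (14.023477554321289, 33.91875076293945), 2.0856339931488037) 418 0.1559961486809821
bar ((691.1099243164062, 55.83123016357422), (25.33667755126953, 320.6365051269531), 72.39226531982422) [ 0.9457261  -0.32496485  0.6709674   0.05859772]
hinge px [0.55134819 0.0980479  0.14406817]
[[0.597, -0.193, 0.128], [0.603, -0.21, -0.0], [0.603, -0.209, 0.001], [0.604, -0.207, -0.0], [0.604, -0.206, -0.0], [0.604, -0.205, -0.001], [0.604, -0.203, 0.0], [0.604, -0.202, -0.001], [0.604, -0.2, -0.0], [0.604, -0.199, -0.0], [0.597, -0.18, 0.145]]
```

```bash
cat >> fit.py <<'E'
print('----')
t=c&(z>.0375)&(z<.043); a=np.radians(2.2); q=(P[t][:,:2]-[.557,-.0445])@np.array([[np.cos(a),-np.sin(a)],[np.sin(a),np.cos(a)]])*1000
h,e=np.histogram(q[abs(q[:,0])<24,1],bins=np.arange(-120,121,2)); print([(int(k),int(n)) for k,n in zip(e,h) if n])
for lo,hi in [(-90,-35),(-25,25),(35,90)]:
    h,e=np.histogram(q[(q[:,1]>lo)&(q[:,1]<hi),0],bins=np.arange(-40,41,1)); print([(int(k),int(n)) for k,n in zip(e,h) if n])
# hole: bench points seen inside hole region -> use its pixel boundary on shaft top plane
m=(z>.141)&(z<.148)&(y<-.15)&(x>.5)&(x<.65)
mm=np.zeros(m.shape,np.uint8);mm[m]=255
cs,hi=cv2.findContours(mm,cv2.RETR_CCOMP,cv2.CHAIN_APPROX_NONE)
for k,cc in enumerate(cs):
    if hi[0][k][3]>=0 and len(cc)>8:
        pts=P[cc[:,0,1],cc[:,0,0]]; print('hole edge',len(cc),np.nanmean(pts,0),np.nanmin(pts,0),np.nanmax(pts,0))
E
python3 fit.py|sed -n '/----/,$p'
```

```text
----
[(-96, 21), (-94, 40), (-92, 48), (-90, 3), (90, 32), (92, 33), (94, 32), (96, 1)]
[(-34, 17), (-33, 20), (-32, 36), (-31, 15), (-30, 22), (-29, 18), (-28, 1), (-26, 1), (7, 1), (8, 1), (10, 1), (28, 16), (29, 23), (30, 26), (31, 21), (32, 24), (33, 9)]
[(-34, 14), (-33, 25), (-32, 5), (-31, 32), (-30, 22), (-29, 10), (28, 21), (29, 14), (30, 24), (31, 18), (32, 18), (33, 3)]
[(-34, 20), (-33, 13), (-32, 32), (-31, 12), (-30, 20), (27, 1), (28, 22), (29, 21), (30, 15), (31, 26), (32, 16), (33, 1)]
hole edge 41 [ 0.59674899 -0.18691722  0.14373311] [ 0.5894489  -0.19349964  0.14151044] [ 0.60366028 -0.17994119  0.1460404 ]
```

```bash
python3 -c "
from h import *
print(np.array(imaging.get_calibration('wrist')['hand_eye']).round(3))"
python3 -m handwheel '[[0,-4,-2.5,-5,0],[0,-8,-5,-9,0],[0,-12,-7.5,-13,0],[0,-15.6,-9.1,-17,0],[0,-15.6,-9.1,-21,0],[0,-15.6,-9.1,-25,0],[0,-15.6,-9.1,-25,0]]' 30
```

```text
[[-0.    -0.958 -0.288  0.078]
 [ 1.    -0.    -0.    -0.   ]
 [ 0.    -0.288  0.958 -0.181]
 [ 0.     0.     0.     1.   ]]
time_s: 2.68
tcp_pos: [0.4167, -0.1411, 0.1517]
eef_rot: [179.6, -0.0, -90.0]
contact_force: [-0.6, -0.0, 1.7]
gripper_width: 0.0882
gripper_force: 0.0
```

```bash
python3 w.py w2 bottle0
```

```text
2.725 [ 0.4184 -0.1412  0.1538] [179.8  -0.  -90. ]
bottle0 0.84 [258. 184.] 3203 [ 0.418 -0.148  0.058] [[0.397, -0.165, 0.007], [0.44, -0.127, 0.089]] [96. 64. 42.]
bottle0 0.74 [248. 325.] 1506 [0.428 0.004 0.041] [[0.405, -0.002, 0.009], [0.451, 0.02, 0.057]] [72. 53. 38.]
```

```bash
python3 -m handwheel '[[0,0,0,-4,0],[0,0,0,-8,0],[0,0,0,-9.1,0],[0,0,0,-9.1,0],[1,0,0,-9.1,0],[1,0,0,-9.1,0],[1,0,0,-9.1,0],[1,0,0,-9.1,0]]' 30
python3 -m handwheel '[[1,0,0,0,0],[1,0,0,3,0],[1,0,0,6,0],[1,0,0,9.5,0],[1,0,0,9.5,0]]'
```

```text
time_s: 3.78
tcp_pos: [0.4191, -0.141, 0.0635]
eef_rot: [-180.0, 0.0, -90.0]
contact_force: [-1.0, 0.2, -0.3]
gripper_width: 0.0531
gripper_force: 0.0
time_s: 4.4
tcp_pos: [0.4208, -0.141, 0.1607]
eef_rot: [-179.7, 0.0, -90.0]
contact_force: [0.2, -0.6, -0.7]
gripper_width: 0.0037
gripper_force: 0.0
```

```bash
python3 -m handwheel '[[0,0,0,0,0],[0,0,0,0,0],[0,0,0,0,0],[0,0,0,0,0],[0,0,0,0,0],[0,0,0,0,0],[0,0,0,0,0],[0,0,0,0,0]]' 30; python3 w.py w3 bottle0
cat > rim.py <<'E'
from h import *
import sys
P=np.load('pics/'+sys.argv[1]+'.npz')['P'];x,y,z=np.moveaxis(P,-1,0)
lo,hi=map(float,sys.argv[2:4]); bx=list(map(float,sys.argv[4:8]))
t=(z>lo)&(z<hi)&(x>bx[0])&(x<bx[1])&(y>bx[2])&(y<bx[3]); p=P[t]
(a,b),rr=cv2.minEnclosingCircle(p[:,:2].astype(np.float32)); print('circle %.4f %.4f r %.4f n %d zmed %.4f'%(a,b,rr,len(p),np.median(z[t])), p.mean(0).round(4))
E
python3 rim.py w3 .083 .094 .37 .48 -.2 -.1
```

```text
time_s: 5.4
tcp_pos: [0.419, -0.141, 0.1582]
eef_rot: [-180.0, 0.0, -90.0]
contact_force: [-0.4, -0.3, 1.1]
gripper_width: 0.0781
gripper_force: 0.0
5.45 [ 0.419  -0.141   0.1582] [-180.    0.  -90.]
bottle0 0.97 [262. 183.] 3144 [ 0.419 -0.147  0.058] [[0.396, -0.165, 0.001], [0.441, -0.126, 0.089]] [100.  68.  45.]
bottle0 0.93 [255. 324.] 1424 [0.428 0.005 0.047] [[0.405, -0.002, 0.016], [0.451, 0.015, 0.062]] [76. 55. 39.]
circle 0.4185 -0.1413 r 0.0169 n 707 zmed 0.0879 [ 0.4186 -0.1416  0.0875]
```

Bottle undisturbed; the fingers just need about a second to close.

```bash
python3 -m handwheel '[[0,0,0,-4,0],[0,0,0,-8,0],[0,0,0,-9.5,0],[0.5,0,0,-9.5,0],[1,0,0,-9.5,0],[1,0,0,-9.5,0],[1,0,0,-9.5,0],[1,0,0,-9.5,0]]' 30
python3 -m handwheel '[[1,0,0,0,0],[1,0,0,0,0],[1,0,0,0,0],[1,0,0,0,0],[1,0,0,0,0],[1,0,0,0,0]]'
```

```text
time_s: 6.5
tcp_pos: [0.4192, -0.141, 0.0635]
eef_rot: [-180.0, 0.0, -90.0]
contact_force: [1.1, -0.5, 1.0]
gripper_width: 0.0431
gripper_force: 0.0
time_s: 7.25
tcp_pos: [0.419, -0.141, 0.0632]
eef_rot: [-180.0, -0.0, -90.0]
contact_force: [-1.3, -0.9, 4.1]
gripper_width: 0.0307
gripper_force: 30.0
```

```bash
python3 -m handwheel '[[1,0,0,3,0],[1,0,0,6.5,0],[1,3,0.5,9.5,0],[1,7,1.5,9.5,0],[1,11,2.5,9.5,0],[1,14,3.5,9.5,0],[1,14,3.5,9.5,0],[1,14,3.5,9.5,0]]' 
python3 w.py w4 bottle0
```

```text
time_s: 8.25
tcp_pos: [0.5582, -0.106, 0.1573]
eef_rot: [179.9, 0.0, -90.0]
contact_force: [-0.8, -0.2, -1.3]
gripper_width: 0.0315
gripper_force: 30.0
8.3 [ 0.5581 -0.1061  0.1576] [179.9   0.  -90. ]
bottle0 0.85 [260. 223.] 6741 [ 0.558 -0.117  0.153] [[0.537, -0.13, 0.104], [0.579, -0.093, 0.183]] [104.  69.  45.]
bottle0 0.63 [253. 112.] 14209 [ 0.564 -0.168  0.041] [[0.526, -0.205, 0.004], [0.61, 0.083, 0.157]] [151. 144. 141.]
```

View pics/w4.png

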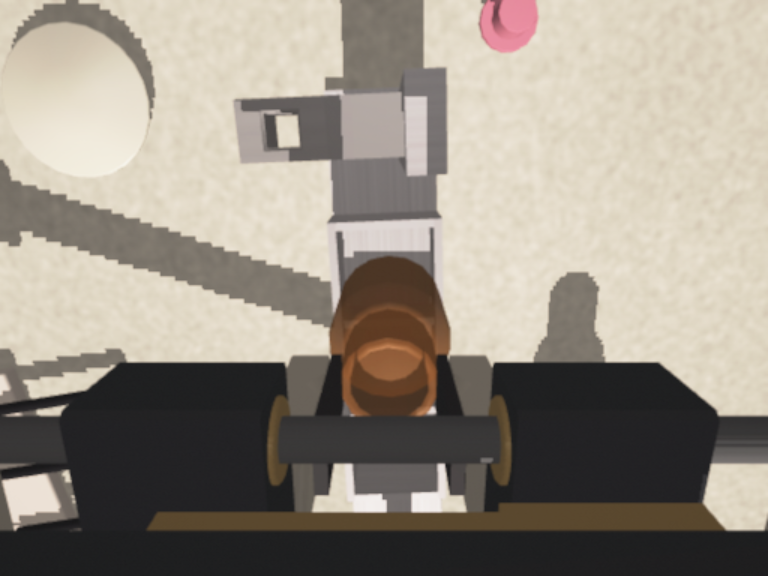

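Bottle A hangs upright over pocket2 (260,223), with the gripper clear of post and shaft. Lowering it now.

```bash
python3 -m handwheel '[[1,0,0,-2,0],[1,0,0,-4,0],[1,0,0,-6,0],[1,0,0,-8,0],[1,0,0,-8.7,0],[1,0,0,-8.9,0],[1,0,0,-8.9,0]]'
```

```text
time_s: 9.22
tcp_pos: [0.5594, -0.1061, 0.0699]
eef_rot: [-179.9, 0.0, -90.0]
contact_force: [0.1, 0.0, -1.7]
gripper_width: 0.031
gripper_force: 30.0
```

```bash
python3 -m handwheel '[[1,0,0,-0.1,0],[0.3,0,0,-0.1,0],[0.2,0,0,-0.1,0],[0.2,0,0,-0.1,0],[0.2,0,0,-0.1,0],[0.2,0,0,-0.1,0],[0.1,0,0,-0.1,0]]'
python3 -m handwheel '[[0,0,0,4,0],[0,0,0,9,0],[0,-4,3.6,9.5,0],[0,-8,7.6,9.5,0],[0,-12,11.6,9.5,0],[0,-13.1,16.4,9.5,0],[0,-13.1,16.4,9.5,0]]'
python3 w.py w5 bottle0; python3 rim.py w5 .083 .094 .37 .48 -.03 .07;  python3 rim.py w5 .088 .099 .5 .6 -.15 -.05
```

```text
time_s: 10.1
tcp_pos: [0.5589, -0.106, 0.0681]
eef_rot: [180.0, 0.0, -90.0]
contact_force: [-0.6, -0.2, 0.2]
gripper_width: 0.0754
gripper_force: 0.0
time_s: 10.98
tcp_pos: [0.4275, 0.0605, 0.1638]
eef_rot: [-179.9, 0.1, -89.7]
contact_force: [0.8, -0.4, -0.6]
gripper_width: 0.0877
gripper_force: 0.0
11.025 [0.4278 0.0593 0.1636] [-179.9    0.   -89.8]
bottle0 0.78 [261. 140.] 2789 [0.428 0.02  0.058] [[0.406, -0.001, 0.001], [0.451, 0.039, 0.089]] [101.  67.  43.]
bottle0 0.56 [104.   4.] 610 [ 0.551 -0.083  0.034] [[0.54, -0.09, 0.007], [0.571, -0.081, 0.057]] [107.  69.  43.]
circle 0.4285 0.0235 r 0.0171 n 705 zmed 0.0878 [0.4284 0.0231 0.0877]
circle 0.0000 0.0000 r 0.0000 n 0 zmed nan [nan nan nan]
  return _methods._mean(a, axis=axis, dtype=dtype,
  ret = ret.dtype.type(ret / rcount)
rim.py:6: RuntimeWarning: Mean of empty slice.
  (a,b),rr=cv2.minEnclosingCircle(p[:,:2].astype(np.float32)); print('circle %.4f %.4f r %.4f n %d zmed %.4f'%(a,b,rr,len(p),np.median(z[t])), p.mean(0).round(4))
  ret = um.true_divide(
```

```bash
python3 -m handwheel '[[0,0,-3.5,0,0],[0,0,-3.5,-4,0],[0,0,-3.5,-8,0],[0,0,-3.5,-10,0],[0.5,0,-3.5,-10,0],[1,0,-3.5,-10,0],[1,0,-3.5,-10,0],[1,0,-3.5,-10,0]]' 30
python3 -m handwheel '[[1,0,0,0,0],[1,0,0,0,0],[1,0,0,0,0],[1,0,0,0,0],[1,0,0,0,0],[1,0,0,0,0],[1,0,0,0,0]]'
```

```text
time_s: 12.08
tcp_pos: [0.4285, 0.0232, 0.0639]
eef_rot: [-179.9, 0.0, -90.0]
contact_force: [-0.4, 0.1, -0.3]
gripper_width: 0.0529
gripper_force: 0.0
time_s: 12.95
tcp_pos: [0.4282, 0.0231, 0.0633]
eef_rot: [-180.0, 0.0, -90.0]
contact_force: [1.7, 0.5, 3.5]
gripper_width: 0.0311
gripper_force: 30.0
```

```bash
python3 -m handwheel '[[1,0,0,3,0],[1,0,0,6.5,0],[1,3,-1,9.5,0],[1,7,-3,9.5,0],[1,11,-5,9.5,0],[1,12.8,-6.8,9.5,0],[1,12.8,-6.8,9.5,0],[1,12.8,-6.8,9.5,0]]' 
python3 w.py w6 bottle0;  python3 rim.py w6 .088 .099 .5 .6 -.15 -.05;  python3 rim.py w6 .175 .19 .5 .6 -.1 0
```

```text
time_s: 13.95
tcp_pos: [0.5549, -0.045, 0.1573]
eef_rot: [179.9, -0.0, -90.0]
contact_force: [-0.5, -0.4, -1.6]
gripper_width: 0.0308
gripper_force: 30.0
14.0 [ 0.5549 -0.0448  0.1577] [179.9   0.  -90. ]
bottle0 0.93 [255. 113.] 3017 [ 0.559 -0.107  0.063] [[0.537, -0.128, 0.055], [0.581, -0.085, 0.094]] [126.  82.  51.]
bottle0 0.79 [262. 223.] 6834 [ 0.555 -0.056  0.153] [[0.533, -0.069, 0.102], [0.577, -0.032, 0.183]] [102.  68.  45.]
circle 0.5563 -0.0853 r 0.0375 n 844 zmed 0.0930 [ 0.5587 -0.1038  0.0931]
circle 0.5550 -0.0561 r 0.0313 n 2048 zmed 0.1819 [ 0.555  -0.0492  0.1819]
```

Bottle A is seated (rim at 93 mm). Now lowering B into pocket1.

```bash
python3 -m handwheel '[[1,0,0,-2,0],[1,0,0,-4,0],[1,0,0,-6,0],[1,0,0,-8,0],[1,0,0,-8.8,0],[1,0,0,-9,0],[1,0,0,-9,0]]' 
python3 -m handwheel '[[0.3,0,0,0,0],[0.2,0,0,0,0],[0.2,0,0,0,0],[0.2,0,0,0,0],[0.2,0,0,0,0],[0.1,0,0,0,0]]'
python3 -m handwheel '[[0,0,0,4,0],[0,0,0,9,0],[0,-1,-5,12,0],[0,-2,-11,12,0],[0,-3,-17,12,0],[0,-4,-22,12,0],[0,-4.5,-25,12,0],[0,-4.5,-25,12,0]]'
python3 w.py w7 bottle0 stopper0 stopper_stand; python3 rim.py w7 .088 .099 .5 .6 -.075 -.02
```

```text
time_s: 14.92
tcp_pos: [0.5564, -0.0448, 0.0689]
eef_rot: [-179.9, 0.0, -90.0]
contact_force: [-0.1, -0.6, -0.7]
gripper_width: 0.0307
gripper_force: 30.0
time_s: 15.68
tcp_pos: [0.556, -0.045, 0.0681]
eef_rot: [180.0, -0.0, -90.0]
contact_force: [0.3, 0.3, 0.6]
gripper_width: 0.0753
gripper_force: 0.0
time_s: 16.68
tcp_pos: [0.5102, -0.2969, 0.1878]
eef_rot: [180.0, 0.0, -90.2]
contact_force: [-0.8, 1.4, 1.0]
gripper_width: 0.0881
gripper_force: 0.0
16.725 [ 0.5105 -0.2957  0.1878] [180.    0.  -90.1]
bottle0 0.58 [234. 328.] 261 [ 0.539 -0.12   0.04 ] [[0.534, -0.126, 0.013], [0.544, -0.106, 0.058]] [69. 52. 39.]
stopper0 0.92 [318. 134.] 791 [ 0.452 -0.337  0.041] [[0.438, -0.349, 0.03], [0.464, -0.321, 0.052]] [37. 35. 34.]
stopper0 0.91 [179. 172.] 741 [ 0.589 -0.301  0.038] [[0.578, -0.312, 0.026], [0.606, -0.284, 0.048]] [98. 33. 32.]
stopper0 0.83 [275. 220.] 672 [ 0.493 -0.251  0.036] [[0.479, -0.261, 0.025], [0.506, -0.238, 0.048]] [168. 100. 111.]
stopper0 0.81 [379. 127.] 933 [ 0.398 -0.344  0.037] [[0.383, -0.357, 0.026], [0.409, -0.328, 0.052]] [42. 40. 38.]
stopper_stand 0.74 [321. 114.] 8689 [ 0.449 -0.339  0.026] [[0.363, -0.371, 0.019], [0.536, -0.301, 0.028]] [202. 189. 175.]
circle 0.0000 0.0000 r 0.0000 n 0 zmed nan [nan nan nan]
  return _methods._mean(a, axis=axis, dtype=dtype,
  ret = ret.dtype.type(ret / rcount)
rim.py:6: RuntimeWarning: Mean of empty slice.
  (a,b),rr=cv2.minEnclosingCircle(p[:,:2].astype(np.float32)); print('circle %.4f %.4f r %.4f n %d zmed %.4f'%(a,b,rr,len(p),np.median(z[t])), p.mean(0).round(4))
  ret = um.true_divide(
```

View pics/w7.png

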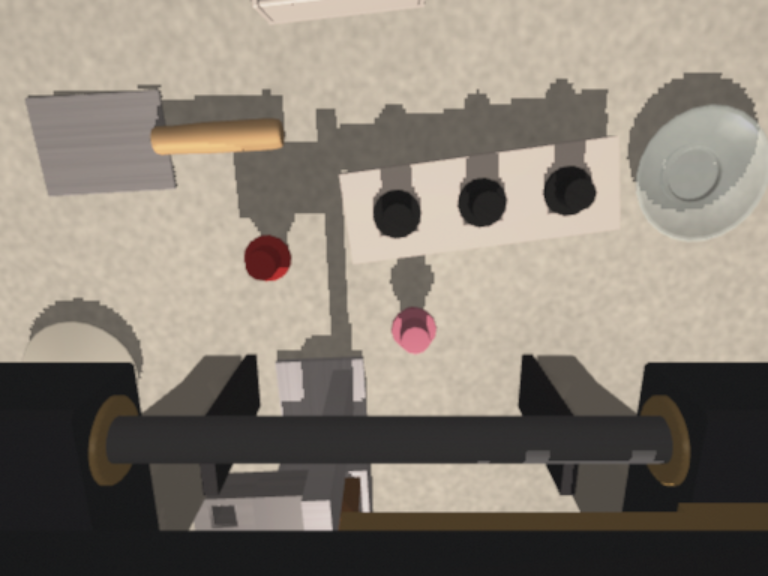

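The stand holds three dark stoppers at (265,143), (321,135) and (379,127). The red (178,171) and pink (275,218) look-alikes stand loose on the bench. I'll close across the stand, which needs a 90° turn.

```bash
for b in ".49 .53" ".43 .475" ".375 .42"; do python3 rim.py w7 .0475 .055 $b -.37 -.31; done
python3 -m handwheel '[[0.2,0,0,0,10],[0.2,0,0,0,20],[0.2,0,0,0,30],[0.2,0,0,0,40],[0.2,0,0,0,50],[0.2,0,0,0,60],[0.2,0,0,0,70],[0.2,0,0,0,80]]'
```

```text
circle 0.5049 -0.3281 r 0.0101 n 360 zmed 0.0511 [ 0.5049 -0.3285  0.0511]
circle 0.4495 -0.3355 r 0.0100 n 368 zmed 0.0512 [ 0.4498 -0.3357  0.0511]
circle 0.3943 -0.3428 r 0.0100 n 386 zmed 0.0511 [ 0.3947 -0.3429  0.051 ]
time_s: 17.88
tcp_pos: [0.5114, -0.2938, 0.1883]
eef_rot: [-180.0, -0.0, -9.6]
contact_force: [0.9, -0.2, -0.7]
gripper_width: 0.0699
gripper_force: 0.0
```

```bash
python3 -m handwheel '[[0.2,-0.3,-2,-4,10],[0.2,-0.65,-3.4,-8,17],[0.2,-0.65,-3.4,-12,17],[0.2,-0.65,-3.4,-14.5,17],[0.2,-0.65,-3.4,-15.3,17],[0.2,-0.65,-3.4,-15.4,17],[1,-0.65,-3.4,-15.4,17],[1,-0.65,-3.4,-15.4,17]]' 20
python3 -m handwheel '[[1,0,0,0,0],[1,0,0,0,0],[1,0,0,0,0],[1,0,0,0,0],[1,0,0,0,0],[1,0,0,0,0],[1,0,0,0,0],[1,0,0,0,0]]'
```

```text
time_s: 18.88
tcp_pos: [0.5052, -0.3291, 0.0353]
eef_rot: [180.0, -0.1, 7.0]
contact_force: [-0.7, 0.1, 0.5]
gripper_width: 0.0555
gripper_force: 0.0
time_s: 19.88
tcp_pos: [0.5045, -0.329, 0.0341]
eef_rot: [-180.0, 0.0, 7.0]
contact_force: [-0.6, 0.7, -0.1]
gripper_width: 0.0004
gripper_force: 0.0
```

```bash
python3 -m handwheel '[[0.4,0,0,0,0],[0.4,0,0,0,0],[0.4,0,0,0,0],[0.4,0,0,2,0],[0.4,0,0,6,0],[0.4,0,0,8,0],[0.4,0,0,8,0]]'; python3 w.py w8; for b in ".49 .53" ".43 .475" ".375 .42"; do python3 rim.py w8 .0475 .055 $b -.37 -.31 2>/dev/null; done
```

```text
time_s: 20.75
tcp_pos: [0.5056, -0.3294, 0.1161]
eef_rot: [179.9, -0.2, 7.0]
contact_force: [-0.1, 0.2, -0.9]
gripper_width: 0.0522
gripper_force: 0.0
20.8 [ 0.5048 -0.329   0.1147] [ 1.8e+02 -1.0e-01  7.0e+00]
circle 0.5058 -0.3280 r 0.0101 n 526 zmed 0.0511 [ 0.5063 -0.3279  0.0511]
circle 0.4508 -0.3354 r 0.0101 n 431 zmed 0.0510 [ 0.4519 -0.3351  0.0509]
circle 0.3950 -0.3431 r 0.0106 n 416 zmed 0.0510 [ 0.3962 -0.3424  0.0508]
```

View pics/w8.png

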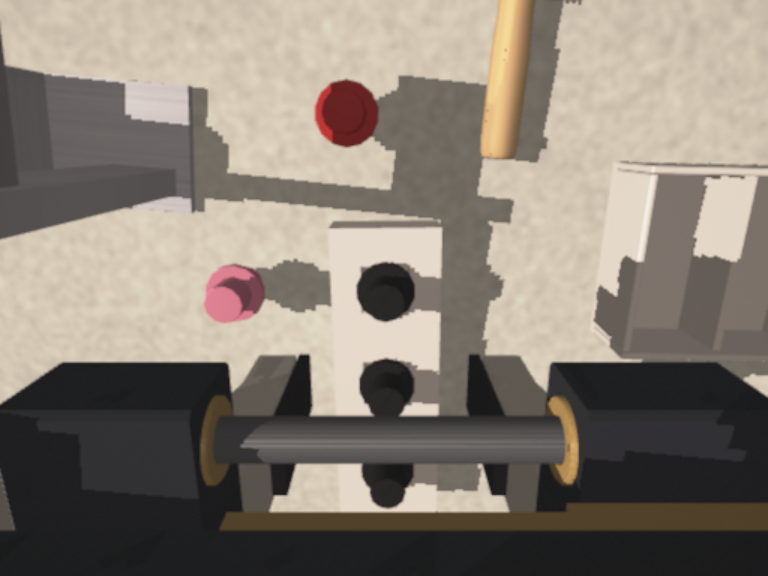

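The stoppers are still in place (257,195 under the tool), so the grasp missed. I'll retry slightly lower and centred, and watch the width as the fingers close.

```bash
python3 -m handwheel '[[0.5,0.1,0.1,-4,0],[0.5,0.1,0.1,-7,0],[0.5,0.1,0.1,-8.2,0],[0.5,0.1,0.1,-8.2,0],[0.6,0.1,0.1,-8.2,0],[0.75,0.1,0.1,-8.2,0],[0.75,0.1,0.1,-8.2,0]]' 30
python3 -m handwheel '[[0.75,0,0,0,0],[0.77,0,0,0,0]]'; python3 -m handwheel '[[0.8,0,0,0,0],[0.85,0,0,0,0],[0.85,0,0,0,0]]';python3 -m handwheel '[[0.85,0,0,0,0],[0.85,0,0,0,0]]'
```

```text
time_s: 21.68
tcp_pos: [0.5059, -0.3282, 0.033]
eef_rot: [180.0, -0.1, 7.0]
contact_force: [-0.6, -0.2, 0.0]
gripper_width: 0.0237
gripper_force: 0.0
time_s: 21.92
tcp_pos: [0.5055, -0.328, 0.0323]
eef_rot: [180.0, -0.0, 7.0]
contact_force: [-0.7, -0.7, -0.0]
gripper_width: 0.0205
gripper_force: 0.0
time_s: 22.3
tcp_pos: [0.5055, -0.328, 0.0321]
eef_rot: [180.0, 0.0, 7.0]
contact_force: [0.3, -0.7, -0.3]
gripper_width: 0.0133
gripper_force: 0.0
time_s: 22.55
tcp_pos: [0.5054, -0.328, 0.0321]
eef_rot: [-180.0, 0.0, 7.0]
contact_force: [-0.3, 0.4, 0.6]
gripper_width: 0.013
gripper_force: 0.0
```

Run:
```python
from h import *
a=[]
for n in ['scene','side']:
    im,d,P,T,c=cap(n); p=np.linalg.inv(T)@[.5055,-.328,.05,1]; u=int(c['fx']*p[0]/p[2]+c['cx']);v=int(c['fy']*p[1]/p[2]+c['cy']); print(u,v)
    u=max(u,50);v=max(v,50)
    a.append(cv2.resize(im[v-50:v+50,u-50:u+50],(400,400),interpolation=cv2.INTER_CUBIC))
save(np.hstack(a),'s1.png',1)
```

```text
177 286
291 143
```

View pics/s1.png

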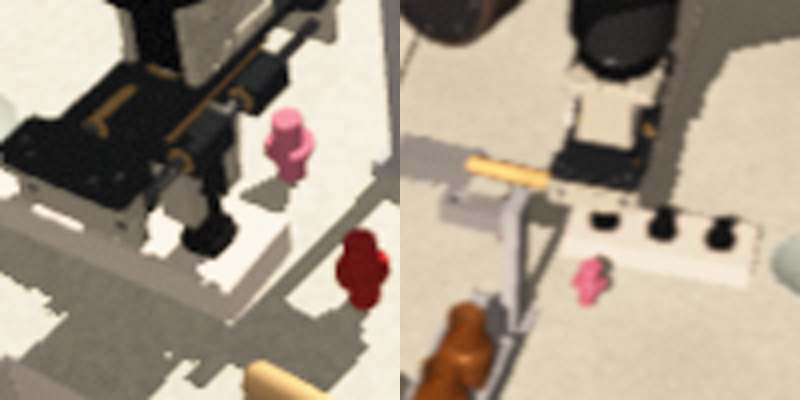

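Run:
```python
from h import *
D=np.load('pics/w8.npz');P=D['P']
t=np.array([.5052,-.3291,.1155]);Rm=R.from_euler('xyz',[180,-.1,7],degrees=True).as_matrix()
q=(P-t)@Rm*1000
for v in range(226,345,12):
    row=q[v]; m=(abs(row[:,1])<60)&(row[:,2]<15)&(row[:,2]>-60)
    print(v,[ (u,*row[u].round().astype(int).tolist()) for u in np.where(m)[0][::9]])
print(imaging.get_calibration('wrist')['fx'])
```

```text
226 []
238 [(np.int64(172), 12, -41, -31), (np.int64(181), 12, -37, -30), (np.int64(190), 12, -33, -29), (np.int64(200), 11, -28, -27), (np.int64(315), 10, 28, -26), (np.int64(325), 12, 32, -29), (np.int64(334), 12, 36, -29), (np.int64(343), 12, 41, -30)]
250 [(np.int64(165), 12, -41, -42), (np.int64(174), 12, -37, -42), (np.int64(183), 12, -33, -42), (np.int64(192), 11, -29, -41), (np.int64(202), 10, -26, -38), (np.int64(315), 7, 27, -33), (np.int64(324), 10, 30, -39), (np.int64(333), 12, 33, -43), (np.int64(342), 12, 37, -44), (np.int64(351), 12, 41, -43)]
262 [(np.int64(155), 12, -42, -54), (np.int64(164), 12, -39, -54), (np.int64(173), 12, -35, -54), (np.int64(182), 12, -31, -54), (np.int64(191), 11, -28, -52), (np.int64(200), 7, -26, -45), (np.int64(313), -1, 27, -29), (np.int64(322), 10, 27, -50), (np.int64(331), 6, 32, -43), (np.int64(340), 12, 34, -54), (np.int64(349), 12, 37, -54), (np.int64(358), 12, 41, -54)]
274 [(np.int64(193), 10, -26, -60), (np.int64(202), -1, -26, -41), (np.int64(315), -4, 27, -36), (np.int64(324), 8, 27, -57)]
286 []
298 []
310 [(np.int64(196), -8, -26, -58)]
322 []
334 []
344.3257270887385
```

Run:
```python
from h import *
for w,t,e in [('w8',[.5052,-.3291,.1155],[180,-.1,7]),('w7',[.5105,-.2957,.1878],[180,0,-90.1]),('w5',[.4278,.0593,.1636],[-179.9,0,-89.8])]:
    P=np.load(f'pics/{w}.npz')['P']
    q=(P-np.array(t))@R.from_euler('xyz',e,degrees=True).as_matrix()*1000
    m=(abs(q[...,1])<62)&(q[...,0]>4)&(q[...,0]<14)&(q[...,2]>-62)&(q[...,2]<20)&(np.mgrid[:384,:512][0]>220)
    a=q[m]
    for s in (-1,1):
        b=a[a[:,1]*s>0]; k=b[b[:,2]>b[:,2].max()-6]; print(w,s,'tip z max',b[:,2].max().round(1),np.percentile(b[:,2],99).round(1),'inner y',abs(b[:,1]).min().round(1),'near tip y',abs(k[:,1]).min().round(1),abs(k[:,1]).max().round(1))
```

```text
w8 -1 tip z max -23.1 -25.4 inner y 25.4 near tip y 25.5 40.9
w8 1 tip z max -22.9 -25.4 inner y 26.6 near tip y 26.8 42.4
w7 -1 tip z max -22.0 -24.0 inner y 43.3 near tip y 43.5 59.2
w7 1 tip z max -22.3 -24.4 inner y 43.5 near tip y 43.8 59.3
w5 -1 tip z max -22.6 -24.8 inner y 43.3 near tip y 43.6 58.8
w5 1 tip z max -22.8 -24.6 inner y 43.4 near tip y 43.7 59.4
```

The depth images show the fingertips about 22 mm behind the reported TCP, which explains the miss. I'll go 20 mm lower and watch the force.

```bash
python3 -m handwheel '[[0.5,0,0,0.3,0],[0.5,0,0,0.3,0],[0.5,0,0,0.3,0],[0.5,0,0,-0.6,0],[0.5,0,0,-1.2,0],[0.5,0,0,-1.2,0]]'
python3 -m handwheel '[[0.5,0,0,-0.4,0],[0.5,0,0,-0.7,0],[0.5,0,0,-0.7,0]]'
python3 -m handwheel '[[1,0,0,0,0],[1,0,0,0,0],[1,0,0,0,0],[1,0,0,0,0],[1,0,0,0,0]]' 20
```

```text
time_s: 23.4
tcp_pos: [0.5048, -0.3278, 0.0192]
eef_rot: [-180.0, 0.1, 7.0]
contact_force: [-0.5, 0.1, 0.6]
gripper_width: 0.0441
gripper_force: 0.0
time_s: 23.78
tcp_pos: [0.5053, -0.328, 0.0129]
eef_rot: [-180.0, 0.0, 7.0]
contact_force: [-0.5, -0.4, -0.2]
gripper_width: 0.0435
gripper_force: 0.0
time_s: 24.4
tcp_pos: [0.5055, -0.328, 0.0132]
eef_rot: [180.0, -0.0, 7.0]
contact_force: [-0.0, 0.7, 1.2]
gripper_width: 0.0192
gripper_force: 20.0
```

```bash
python3 -m handwheel '[[1,0,0,4,0],[1,0,0,9,0],[1,0,0,14,-10],[1,0,0,19,-20],[1,0,3,20,-30],[1,1,7,20,-40],[1,2,11,20,-50],[1,3,15,20,-60]]'
python3 -m handwheel '[[1,0.5,2,0,-10],[1,1,4,0,-20],[1,2,6,0,-30],[1,2.4,7.1,0,-35],[1,2.4,7.1,0,-35],[1,2.4,7.1,0,-35]]'
python3 w.py w9; python3 rim.py w9 .089 .097 .52 .60 -.14 -.08; python3 rim.py w9 .089 .097 .52 .60 -.075 -.02;python3 rim.py w6 .09 .096 .52 .60 -.13 -.085
```

```text
time_s: 25.4
tcp_pos: [0.5355, -0.1768, 0.2132]
eef_rot: [-180.0, -0.0, -53.3]
contact_force: [1.3, -0.6, 0.3]
gripper_width: 0.019
gripper_force: 20.0
time_s: 26.15
tcp_pos: [0.5592, -0.1073, 0.2131]
eef_rot: [180.0, -0.0, -87.9]
contact_force: [-0.7, 0.3, -0.3]
gripper_width: 0.0189
gripper_force: 20.0
26.2 [ 0.5592 -0.1074  0.2131] [180.    0.  -87.9]
circle 0.5587 -0.1061 r 0.0169 n 474 zmed 0.0928 [ 0.5585 -0.1065  0.0927]
circle 0.0000 0.0000 r 0.0000 n 0 zmed nan [nan nan nan]
circle 0.5588 -0.1058 r 0.0169 n 779 zmed 0.0930 [ 0.5589 -0.1062  0.0929]
  return _methods._mean(a, axis=axis, dtype=dtype,
  ret = ret.dtype.type(ret / rcount)
rim.py:6: RuntimeWarning: Mean of empty slice.
  (a,b),rr=cv2.minEnclosingCircle(p[:,:2].astype(np.float32)); print('circle %.4f %.4f r %.4f n %d zmed %.4f'%(a,b,rr,len(p),np.median(z[t])), p.mean(0).round(4))
  ret = um.true_divide(
```

View pics/w9.png

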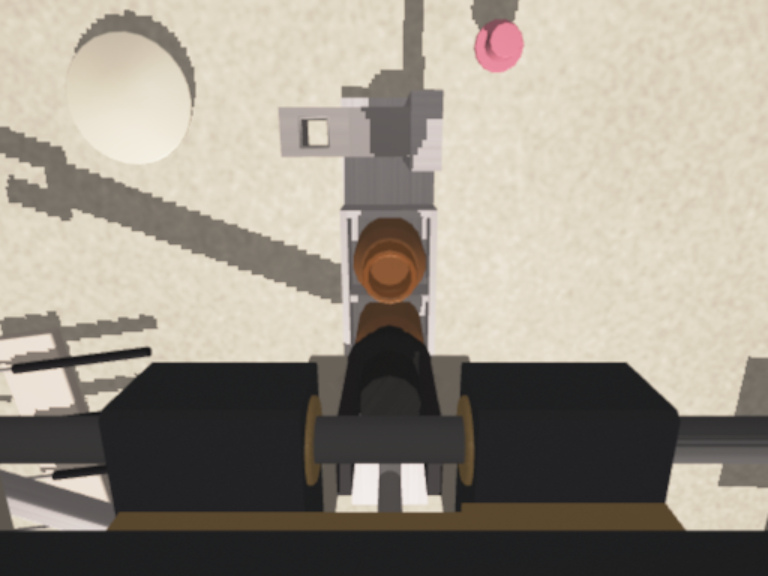

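The held stopper is upright below the gripper, and bottle A sits in pocket2 with its mouth at (260,178), rim at 93 mm. Inserting.

```bash
python3 -m handwheel '[[1,0,0.13,-4,0],[1,0,0.13,-8,0],[1,0,0.13,-10.5,0],[1,0,0.13,-11.5,0],[1,0,0.13,-12.3,0],[1,0,0.13,-13,0],[1,0,0.13,-13.3,0],[1,0,0.13,-13.3,0]]'
python3 -m handwheel '[[1,0,0,-0.1,0],[1,0,0,-0.1,0]]'
```

```text
time_s: 27.2
tcp_pos: [0.5598, -0.1057, 0.0805]
eef_rot: [-180.0, 0.0, -88.0]
contact_force: [0.8, 0.4, 0.3]
gripper_width: 0.019
gripper_force: 20.0
time_s: 27.45
tcp_pos: [0.5601, -0.1057, 0.0802]
eef_rot: [-179.9, -0.0, -88.0]
contact_force: [-0.9, 0.5, 5.6]
gripper_width: 0.0192
gripper_force: 20.0
```

```bash
python3 -m handwheel '[[0.6,0,0,0.1,0],[0.6,0,0,0.1,0],[0.5,0,0,0.1,0],[0.5,0,0,0.1,0],[0.5,0,0,0.1,0],[0.5,0,0,4,0],[0.5,0,0,8,0],[0.5,0,0,12,0]]'
python3 w.py w10 stopper0 bottle0; python3 rim.py w10 .112 .124 .52 .60 -.14 -.08 2>/dev/null;python3 rim.py w10 .094 .104 .52 .60 -.14 -.08 2>/dev/null
```

```text
time_s: 28.45
tcp_pos: [0.5593, -0.1058, 0.2004]
eef_rot: [180.0, -0.0, -88.0]
contact_force: [1.3, 1.8, 0.4]
gripper_width: 0.0437
gripper_force: 0.0
28.5 [ 0.5621 -0.1062  0.2064] [-1.796e+02 -1.000e-01 -8.790e+01]
stopper0 0.88 [258. 186.] 1044 [ 0.56  -0.11   0.106] [[0.546, -0.12, 0.097], [0.574, -0.096, 0.119]] [39. 36. 35.]
stopper0 0.83 [334.  25.] 1002 [ 0.496 -0.244  0.034] [[0.479, -0.26, 0.025], [0.507, -0.232, 0.048]] [204. 122. 136.]
bottle0 0.97 [264. 234.] 2470 [ 0.556 -0.055  0.063] [[0.534, -0.069, 0.018], [0.579, -0.031, 0.094]] [94. 63. 41.]
bottle0 0.59 [260. 163.] 1243 [ 0.559 -0.122  0.06 ] [[0.537, -0.131, 0.017], [0.582, -0.1, 0.093]] [87. 59. 39.]
bottle0 0.56 [255. 131.] 12964 [ 0.565 -0.142  0.039] [[0.523, -0.206, 0.004], [0.76, 0.114, 0.157]] [151. 143. 140.]
circle 0.5600 -0.1056 r 0.0102 n 487 zmed 0.1181 [ 0.5601 -0.1065  0.1179]
circle 0.5593 -0.1061 r 0.0165 n 519 zmed 0.0981 [ 0.56   -0.1109  0.0981]
```

Stopper 1 is fully seated (top at 118 mm, flange at 98 mm). Now for the middle one.

```bash
python3 -m handwheel '[[0.5,-1,-3,0,10],[0.5,-2,-6,0,20],[0.5,-3.5,-9,0,30],[0.5,-5,-12,0,40],[0.5,-6.5,-15,0,50],[0.5,-8,-18,0,60],[0.5,-9.5,-21,0,70],[0.5,-11,-23,0,80]]'
python3 -m handwheel '[[0.5,0,0,-3,10],[0.5,0,0,-7,15],[0.5,0,0,-7,15],[0.5,0,0,-7,15]]'
python3 w.py w11; python3 rim.py w11 .0475 .055 .43 .475 -.37 -.31
```

```text
time_s: 29.6
tcp_pos: [0.4483, -0.3366, 0.1979]
eef_rot: [-180.0, 0.1, -7.7]
contact_force: [-0.2, -0.4, 0.1]
gripper_width: 0.0437
gripper_force: 0.0
time_s: 30.1
tcp_pos: [0.45, -0.336, 0.13]
eef_rot: [180.0, -0.0, 6.9]
contact_force: [-0.9, -0.0, 0.0]
gripper_width: 0.0438
gripper_force: 0.0
30.15 [ 0.4504 -0.3361  0.1305] [ 1.799e+02 -1.000e-01  6.900e+00]
circle 0.4504 -0.3352 r 0.0101 n 484 zmed 0.0511 [ 0.4508 -0.3352  0.051 ]
```

```bash
python3 -m handwheel '[[0.5,0,0.05,-4,0],[0.5,0,0.05,-8,0],[0.5,0,0.05,-10.5,0],[0.5,0,0.05,-11.4,0],[0.5,0,0.05,-11.7,0],[0.5,0,0.05,-11.7,0]]'
python3 -m handwheel '[[1,0,0,0,0],[1,0,0,0,0],[1,0,0,0,0],[1,0,0,0,0],[1,0,0,0,0],[1,0,0,0,0]]' 20
```

```text
time_s: 30.9
tcp_pos: [0.4504, -0.3355, 0.0133]
eef_rot: [179.9, -0.1, 7.0]
contact_force: [-0.6, -0.5, -0.2]
gripper_width: 0.0435
gripper_force: 0.0
time_s: 31.65
tcp_pos: [0.4496, -0.3353, 0.0124]
eef_rot: [180.0, -0.0, 7.0]
contact_force: [-0.8, 0.7, 5.0]
gripper_width: 0.0193
gripper_force: 20.0
```

```bash
python3 -m handwheel '[[1,0,0,4,0],[1,0,0,9,0],[1,0,0,14,-10],[1,0.5,1,19,-20],[1,2,5,20,-30],[1,3.5,9,20,-40],[1,5,13,20,-50],[1,6.5,17,20,-60]]'
python3 -m handwheel '[[1,1.5,4,0,-10],[1,3,8,0,-20],[1,4.2,11,0,-30],[1,4.2,11,0,-35],[1,4.2,11,0,-35],[1,4.2,11,0,-35]]'
python3 w.py w12; python3 rim.py w12 .089 .097 .52 .60 -.075 -.01 2>/dev/null;python3 rim.py w12 .112 .124 .52 .60 -.14 -.08 2>/dev/null
```

```text
time_s: 32.65
tcp_pos: [0.5146, -0.1638, 0.2118]
eef_rot: [180.0, 0.0, -53.3]
contact_force: [0.9, -0.5, 0.8]
gripper_width: 0.0193
gripper_force: 20.0
time_s: 33.4
tcp_pos: [0.5562, -0.0555, 0.2119]
eef_rot: [180.0, 0.0, -87.9]
contact_force: [-0.2, 0.6, 0.2]
gripper_width: 0.0192
gripper_force: 20.0
33.45 [ 0.5563 -0.0556  0.212 ] [180.    0.  -87.9]
circle 0.5563 -0.0450 r 0.0170 n 475 zmed 0.0928 [ 0.5566 -0.045   0.0927]
circle 0.5601 -0.1056 r 0.0100 n 494 zmed 0.1182 [ 0.56   -0.1058  0.1182]
```

```bash
python3 -m handwheel '[[1,0,1.05,-4,0],[1,0,1.05,-8,0],[1,0,1.05,-10.5,0],[1,0,1.05,-11.5,0],[1,0,1.05,-12.3,0],[1,0,1.05,-13,0],[1,0,1.05,-13.3,0],[1,0,1.05,-13.3,0]]'
python3 -m handwheel '[[1,0,0,-0.05,0],[0.7,0,0,-0.05,0],[0.6,0,0,-0.05,0],[0.5,0,0,-0.05,0],[0.5,0,0,0.1,0],[0.5,0,0,4,0],[0.5,0,0,8,0],[0.5,0,0,13,0]]'
python3 w.py w13; python3 rim.py w13 .112 .124 .52 .60 -.075 -.01 2>/dev/null;python3 rim.py w13 .094 .104 .52 .60 -.075 -.01 2>/dev/null
```

```text
time_s: 34.45
tcp_pos: [0.5569, -0.0447, 0.0796]
eef_rot: [-179.9, 0.0, -88.0]
contact_force: [0.2, -1.0, -0.1]
gripper_width: 0.0191
gripper_force: 20.0
time_s: 35.45
tcp_pos: [0.5558, -0.0448, 0.2099]
eef_rot: [179.9, -0.0, -88.0]
contact_force: [0.7, -0.5, 0.1]
gripper_width: 0.0434
gripper_force: 0.0
35.5 [ 0.5595 -0.0451  0.2179] [-179.5   -0.   -87.9]
circle 0.5569 -0.0449 r 0.0102 n 455 zmed 0.1181 [ 0.5568 -0.0456  0.1179]
circle 0.5565 -0.0452 r 0.0164 n 492 zmed 0.0981 [ 0.5569 -0.05    0.0982]
```

Both bottles are stoppered (tops at 118 mm). Next I'll work out the bar push path.

Run:
```python
import numpy as np
H=np.array([.5514,.098])
for al in list(range(-19,-88,-8))+[-85,-86.5,-87.8]:
    a=np.radians(al);u=np.array([np.cos(a),np.sin(a)]);n=np.array([-u[1],u[0]])
    d=.007+.018*abs(n[0])+.012*abs(n[1])+(.03 if al==-19 else 0); p=H+.19*u+n*d
    print(al,(p*100).round(1),((p-[.5565,-.045])*100).round(1))
```

```text
-19 [74.9  8.7] [19.2 13.2]
-27 [73.2  3.5] [17.6  8. ]
-35 [72.3  1.1] [16.6  5.6]
-43 [70.9 -1.1] [15.3  3.4]
-51 [69.3 -3.2] [13.7  1.3]
-59 [67.4 -5. ] [11.7 -0.5]
-67 [65.2 -6.6] [ 9.5 -2.1]
-75 [62.7 -7.8] [ 7.1 -3.3]
-83 [60.1 -8.7] [ 4.4 -4.2]
-85 [59.4 -8.9] [ 3.7 -4.4]
-86.5 [58.9 -9. ] [ 3.2 -4.5]
-87.8 [58.4 -9.1] [ 2.8 -4.6]
```

```bash
python3 -m handwheel '[[0.8,5,3,0,0],[1,10,6,0,0],[1,15,9,0,0],[1,19.2,13.2,0,0],[1,19.2,13.2,-4,0],[1,19.2,13.2,-8,0],[1,19.2,13.2,-10.5,0],[1,19.2,13.2,-10.5,0]]'
```

```text
time_s: 36.5
tcp_pos: [0.7469, 0.0869, 0.1012]
eef_rot: [179.7, -0.1, -88.0]
contact_force: [0.6, 0.3, 0.1]
gripper_width: 0.0005
gripper_force: 0.0
```

```bash
python3 -m handwheel '[[1,0,0,0,0],[1,-1,-2.8,0,0],[1,-1.7,-5.2,0,0],[1,-2.6,-7.6,0,0],[1,-4,-9.8,0,0]]'
python3 -m handwheel '[[1,-0.8,-1,0,0],[1,-1.6,-2.1,0,0],[1,-2.6,-3,0,0],[1,-3.5,-3.9,0,0],[1,-5.7,-5.5,0,0],[1,-8.2,-6.7,0,0]]'
python3 w.py w14 bar
```

```text
time_s: 37.12
tcp_pos: [0.7078, -0.0128, 0.1045]
eef_rot: [-180.0, 0.0, -88.1]
contact_force: [0.1, 1.1, -0.4]
gripper_width: 0.0004
gripper_force: 0.2
time_s: 37.88
tcp_pos: [0.6257, -0.0781, 0.1039]
eef_rot: [180.0, -0.0, -88.0]
contact_force: [0.4, 0.4, -0.9]
gripper_width: 0.0004
gripper_force: 0.2
37.925 [ 0.6224 -0.0792  0.104 ] [179.9   0.  -88.1]
bar 0.93 [284. 110.] 8850 [ 0.619 -0.15   0.145] [[0.601, -0.186, 0.141], [0.634, -0.096, 0.151]] [133. 127. 126.]
```

View pics/w14.png

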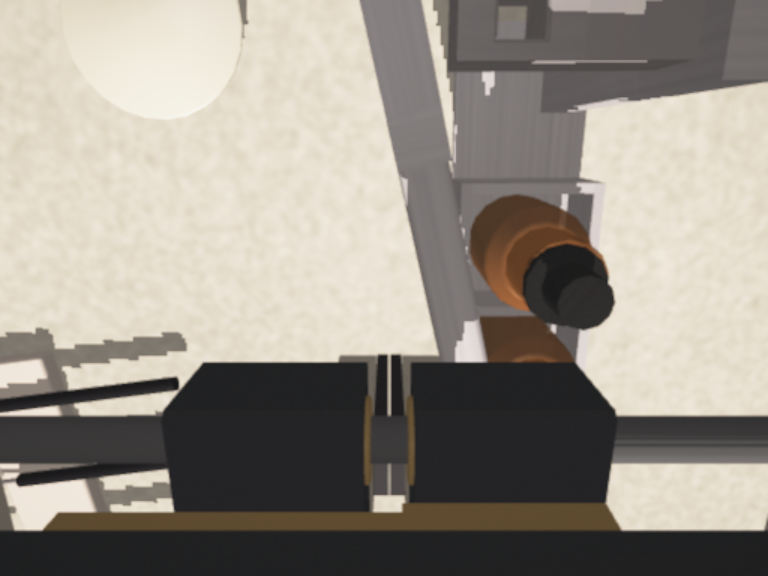

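The bar is following the fingers at about -75°. Continuing to shut.

```bash
python3 -m handwheel '[[1,-1.3,-0.5,0,0],[1,-2.6,-0.9,0,0],[1,-3.3,-1.1,0,0],[1,-3.8,-1.2,0,0],[1,-3.8,-1.2,0,0]]'
python3 -m handwheel '[[1,-0.3,0,0,0],[1,-0.5,0,0,0],[1,-0.5,0,0,0]]'
python3 w.py w15 bar
```

```text
time_s: 38.6
tcp_pos: [0.5883, -0.0897, 0.1043]
eef_rot: [-180.0, 0.0, -88.0]
contact_force: [-0.7, 0.4, -0.5]
gripper_width: 0.0007
gripper_force: 0.0
time_s: 38.98
tcp_pos: [0.5834, -0.0897, 0.1041]
eef_rot: [180.0, 0.0, -88.0]
contact_force: [-0.0, -0.1, -0.3]
gripper_width: 0.0
gripper_force: 0.0
39.025 [ 0.5834 -0.0897  0.1041] [180.  -0. -88.]
bar 0.72 [315. 107.] 9357 [ 0.564 -0.162  0.147] [[0.556, -0.198, 0.127], [0.571, -0.107, 0.151]] [121. 115. 114.]
```

```bash
python3 -m handwheel '[[1,-0.2,0,0,0],[1,-0.2,0,0,0]]'; python3 -m handwheel '[[1,-0.2,0,0,0],[1,-0.2,0,0,0]]';  python3 -m handwheel '[[1,-0.15,0,0,0],[1,-0.15,0,0,0]]'
python3 w.py w16 bar
```

```text
time_s: 39.33
tcp_pos: [0.5819, -0.0897, 0.1043]
eef_rot: [-179.9, 0.0, -88.0]
contact_force: [1.7, -0.8, -1.6]
gripper_width: 0.0004
gripper_force: 1.1
time_s: 39.58
tcp_pos: [0.5819, -0.0895, 0.1047]
eef_rot: [-179.7, -0.0, -88.0]
contact_force: [8.4, -2.0, -4.5]
gripper_width: 0.0005
gripper_force: 4.0
time_s: 39.83
tcp_pos: [0.5819, -0.0895, 0.1048]
eef_rot: [-179.6, -0.0, -87.9]
contact_force: [13.0, -2.0, -8.0]
gripper_width: 0.0006
gripper_force: 6.3
39.875 [ 0.582  -0.0894  0.1048] [-179.6   -0.   -87.9]
bar 0.84 [316. 109.] 9461 [ 0.562 -0.161  0.145] [[0.554, -0.198, 0.123], [0.57, -0.107, 0.151]] [121. 115. 114.]
```

View pics/w16.png

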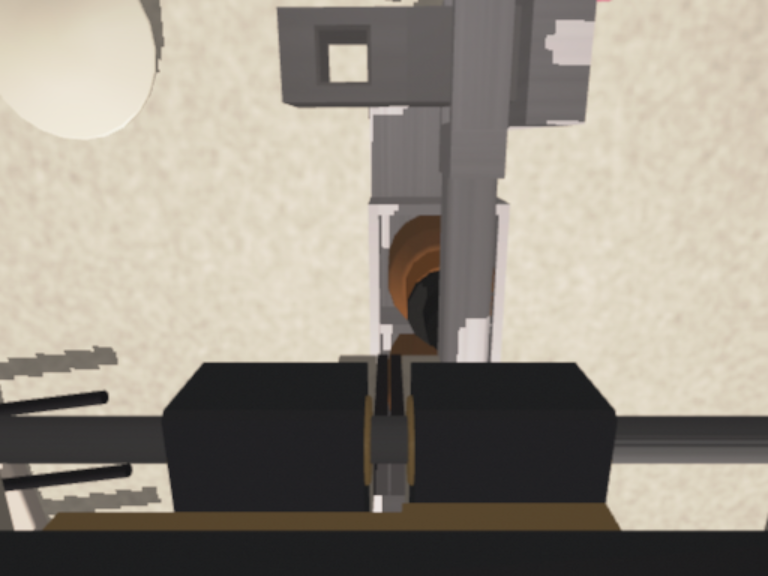

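The bar is shut against its stop with the hole free at (232,41). Backing off to look at the pin.

```bash
python3 -m handwheel '[[1,1.5,0,0,0],[1,2,0,4,0],[0.6,2,2,9,0],[0.5,0,7,13,0],[0.5,-3,12,15,0],[0.5,-6,18,15,0],[0.5,-8,24,15,0],[0.5,-10,30,15,0]]'
python3 -m handwheel '[[0.5,-1,6,0,0],[0.5,-1,9,0,0],[0.5,-1,9,0,0],[0.5,-1,9,0,0]]'
python3 w.py w17 pin loop pin_block
python3 - <<'E'
from h import *
P=np.load('pics/w16.npz')['P'];x,y,z=np.moveaxis(P,-1,0)
m=(z>.141)&(z<.148)&(y<-.15)&(x>.5)&(x<.65)
cs,hi=cv2.findContours((m*255).astype(np.uint8),cv2.RETR_CCOMP,cv2.CHAIN_APPROX_NONE)
for k,cc in enumerate(cs):
    if hi[0][k][3]>=0 and len(cc)>8:
        p=P[cc[:,0,1],cc[:,0,0]]; print('hole',len(cc),np.nanmean(p,0),np.nanmin(p,0),np.nanmax(p,0))
E
```

```text
time_s: 40.92
tcp_pos: [0.4797, 0.203, 0.2546]
eef_rot: [180.0, -0.0, -88.0]
contact_force: [1.5, -0.2, 0.3]
gripper_width: 0.0435
gripper_force: 0.0
time_s: 41.42
tcp_pos: [0.4709, 0.2908, 0.2538]
eef_rot: [179.9, -0.1, -88.0]
contact_force: [-0.2, -0.3, 0.4]
gripper_width: 0.0438
gripper_force: 0.0
41.475 [0.4711 0.2906 0.254 ] [180.   -0.  -88.1]
pin 0.69 [272. 168.] 943 [0.462 0.292 0.078] [[0.428, 0.26, 0.048], [0.481, 0.305, 0.105]] [116. 107. 103.]
loop 0.85 [287. 157.] 455 [0.443 0.276 0.098] [[0.426, 0.259, 0.0], [0.472, 0.306, 0.105]] [130. 120. 114.]
pin_block 0.81 [254. 166.] 3154 [0.478 0.296 0.046] [[0.439, 0.266, 0.007], [0.506, 0.335, 0.048]] [137.  94.  65.]
hole 127 [ 0.59686877 -0.18711271  0.14278038] [ 0.59066526 -0.19345535  0.14108721] [ 0.60332204 -0.18075607  0.14483266]
```

View pics/w17.png

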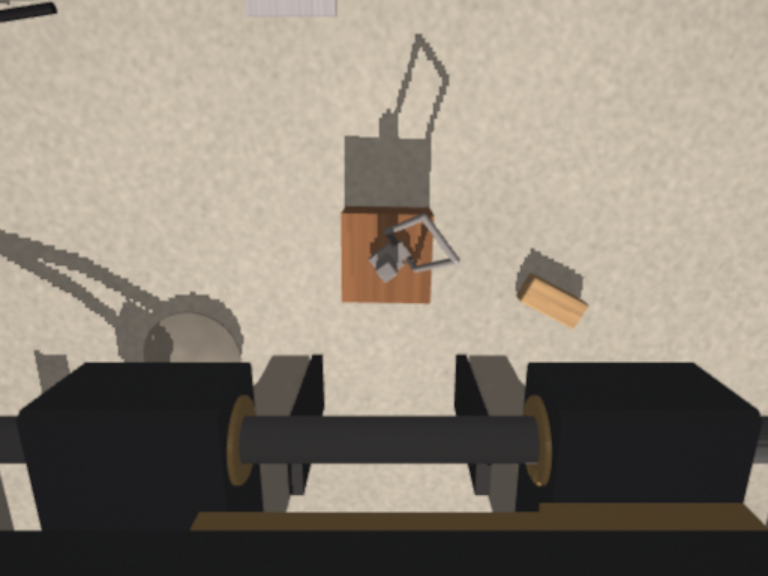

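The pin stands in its block at (260,172). The open loop leans to the right and slightly up in the image, with its crossbar between about (283,145) and (305,173). Now fitting the pin's yaw.

```bash
cat > pinfit.py <<'E'
from h import *
import sys
P=np.load('pics/'+sys.argv[1]+'.npz')['P'];x,y,z=np.moveaxis(P,-1,0)
n=(abs(x-.465)<.06)&(abs(y-.3)<.06)
b=n&(z>.04)&(z<.049); print('block',cv2.minAreaRect((P[b][:,:2]*1000).astype(np.float32)))
g=n&(z>.081)&(z<.089)&(np.hypot(x-.473,y-.301)<.02); print('grip',g.sum(),P[g].mean(0).round(4),cv2.minAreaRect((P[g][:,:2]*1000).astype(np.float32)))
l=n&(z>.0975); print('bar',l.sum(),P[l].mean(0).round(4),cv2.minAreaRect((P[l][:,:2]*1000).astype(np.float32)),z[l].max())
c=P[g].mean(0)[:2]; d=c-P[l].mean(0)[:2]; print('yaw from crossbar',np.degrees(np.arctan2(d[1],d[0])),np.hypot(*d))
print(get_state()['joints'].round(1))
E
python3 pinfit.py w17
```

```text
block ((472.1643371582031, 301.0072021484375), (69.7225570678711, 70.7391586303711), 1.0565754175186157)
grip 138 [0.4724 0.3002 0.0857] ((472.2963562011719, 300.7657470703125), (11.982492446899414, 11.8152437210083), 38.82624435424805)
bar 60840 [0.4706 0.2637 0.3617] ((465.79766845703125, 276.40728759765625), (118.15339660644531, 51.114036560058594), 1.859289526939392) 0.3845616969631494
yaw from crossbar 87.253616502753 0.03658966816023866
[ 51.9   7.4 -10.3   0.  -72.3 -50. ]
```

```bash
python3 -m handwheel '[[0.5,0,0,0,10],[0.5,0,0,0,20],[0.5,0,0,0,30],[0.5,0,0,0,40],[0.5,0,0,0,50],[0.5,0,0,0,60],[0.5,0,0,0,70],[0.5,0,0,0,80]]'
python3 -m handwheel '[[0.5,0,0,0,10],[0.5,0,0,0,20],[0.5,0.05,0.5,-3,30],[0.5,0.1,1,-6,40],[0.5,0.1,1,-8,47],[0.5,0.1,1,-8,47],[0.5,0.1,1,-8,47],[0.5,0.1,1,-8,47]]'
python3 w.py w18; sed -i 's/(z>.0975)/(z>.0965)\&(z<.12)/' pinfit.py; python3 pinfit.py w18
```

```text
time_s: 42.62
tcp_pos: [0.4711, 0.2907, 0.2544]
eef_rot: [-180.0, -0.0, -7.7]
contact_force: [0.0, 0.2, -0.8]
gripper_width: 0.0438
gripper_force: 0.0
time_s: 43.62
tcp_pos: [0.4725, 0.3018, 0.1754]
eef_rot: [-180.0, -0.1, 38.9]
contact_force: [-0.1, -0.2, 0.7]
gripper_width: 0.0439
gripper_force: 0.0
43.675 [0.4724 0.3018 0.1753] [-1.80e+02 -1.00e-01  3.89e+01]
block ((473.33599853515625, 301.3134765625), (70.2406997680664, 70.19554901123047), 1.0017179250717163)
grip 220 [0.474  0.3019 0.0856] ((473.6457214355469, 301.4562683105469), (11.759710311889648, 11.53246021270752), 38.68333053588867)
bar 418 [0.4401 0.2744 0.1026] ((440.5462951660156, 274.82891845703125), (9.032893180847168, 40.850616455078125), 39.22273635864258) 0.1060914753161663
yaw from crossbar 38.973994252484204 0.04360063989733601
[ 52.6  11.  -16.5   0.  -62.4  76.3]
```

View pics/w18.png

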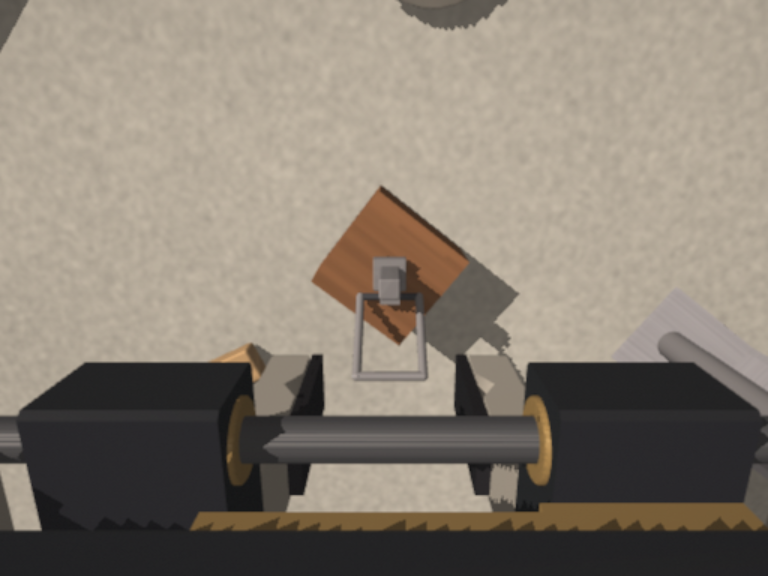

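The pin at (260,187) is aligned with the gripper, and the loop lies behind it at (260,225), clear of the fingers. Descending to grasp.

```bash
python3 -m handwheel '[[0.5,0.05,0,-4,0],[0.5,0.05,0,-8,0],[0.5,0.05,0,-11,0],[0.5,0.05,0,-13,0],[0.5,0.05,0,-13.7,0],[0.5,0.05,0,-13.7,0]]'
python3 -m handwheel '[[1,0,0,0,0],[1,0,0,0,0],[1,0,0,0,0],[1,0,0,0,0],[1,0,0,0,0],[1,0,0,0,0],[1,0,0,0,0]]' 40
```

```text
time_s: 44.42
tcp_pos: [0.4727, 0.3017, 0.0375]
eef_rot: [180.0, -0.0, 39.0]
contact_force: [-0.9, 0.1, 0.6]
gripper_width: 0.0435
gripper_force: 0.0
time_s: 45.3
tcp_pos: [0.4726, 0.3016, 0.0375]
eef_rot: [180.0, -0.0, 39.0]
contact_force: [-1.2, -0.7, 4.8]
gripper_width: 0.0115
gripper_force: 40.0
```

```bash
python3 -m handwheel '[[1,0,0,4,0],[1,0,0,8,0],[1,0,0,13,0],[1,0,0,18,0],[1,1,-4,20,-7],[1,2.5,-9.5,20,-15],[1,4,-15,20,-23],[1,5.5,-20.5,20,-30]]'
python3 -m handwheel '[[1,1.2,-5,0,-3.5],[1,2.5,-10,0,-6.8],[1,3.8,-15,0,-6.8],[1,5,-20,0,-6.8],[1,6,-24,0,-6.8],[1,6.9,-27.5,0,-6.8],[1,6.9,-27.5,0,-6.8],[1,6.9,-27.5,0,-6.8]]'
python3 w.py w19 pin shaft_hole
```

```text
time_s: 46.3
tcp_pos: [0.5273, 0.0949, 0.2368]
eef_rot: [-180.0, 0.0, 8.8]
contact_force: [1.3, 1.0, -2.1]
gripper_width: 0.0115
gripper_force: 40.0
time_s: 47.3
tcp_pos: [0.596, -0.1783, 0.2364]
eef_rot: [-180.0, 0.1, 2.2]
contact_force: [0.6, -0.4, -1.7]
gripper_width: 0.0116
gripper_force: 40.0
47.35 [ 0.5961 -0.1779  0.2367] [-180.     0.     2.2]
pin 0.73 [262. 246.] 1553 [ 0.602 -0.179  0.263] [[0.598, -0.187, 0.217], [0.607, -0.17, 0.285]] [89. 84. 82.]
pin 0.46 [185. 206.] 575 [ 0.569 -0.108  0.099] [[0.558, -0.12, 0.091], [0.576, -0.091, 0.119]] [41. 37. 35.]
shaft_hole 0.88 [112. 197.] 17082 [ 0.564 -0.046  0.038] [[0.526, -0.202, 0.004], [0.608, 0.115, 0.148]] [155. 147. 144.]
```

View pics/w19.png

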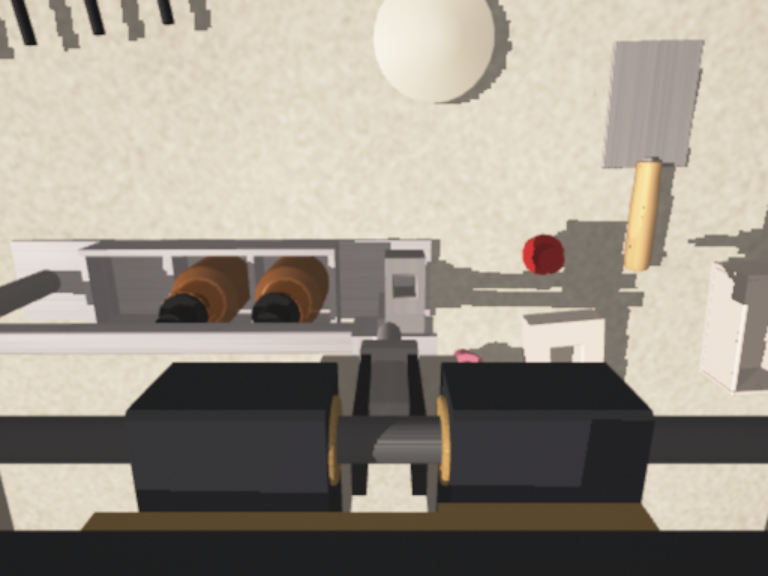

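The pin is held upright, and the hole shows at (269,190) just beyond the bar. Measuring the hole from here.

```bash
cat > hole.py <<'E'
from h import *
import sys
P=np.load('pics/'+sys.argv[1]+'.npz')['P'];x,y,z=np.moveaxis(P,-1,0)
m=(z>.140)&(z<.149)&(y<-.15)&(y>-.22)&(x>.575)&(x<.63)
a=np.radians(2.2);q=(P[...,:2]-[.597,-.187])@np.array([[np.cos(a),-np.sin(a)],[np.sin(a),np.cos(a)]])*1000
cs,hi=cv2.findContours((m*255).astype(np.uint8),cv2.RETR_CCOMP,cv2.CHAIN_APPROX_NONE)
for k,cc in enumerate(cs):
    if len(cc)>15:
        p=q[cc[:,0,1],cc[:,0,0]]; lo,h=np.nanpercentile(p,[6,94],axis=0); print(hi[0][k][3],len(cc),lo.round(1),h.round(1),'mid',((lo+h)/2).round(1))
E
python3 hole.py w19; python3 hole.py w16; python3 -c "
from h import *
print(get_state()['tcp_pos'])"
```

```text
-1 140 [-21.4 -11.2] [16.6 10.5] mid [-2.4 -0.3]
0 56 [-5.6 -6.9] [7.5 6.3] mid [ 0.9 -0.3]
-1 325 [-22.  -11.1] [15.8 10.9] mid [-3.1 -0.1]
0 125 [-6.2 -6.2] [6. 6.] mid [-0.1 -0.1]
[ 0.59631881 -0.17759451  0.23718857]
```

```bash
python3 -m handwheel '[[1,0.1,-0.5,0,0],[1,0.1,-0.92,-2,0],[1,0.1,-0.92,-4,0],[1,0.1,-0.92,-5.5,0],[1,0.1,-0.92,-6.3,0],[1,0.1,-0.92,-7,0],[1,0.1,-0.92,-7,0]]'
```

```text
time_s: 48.32
tcp_pos: [0.5974, -0.1876, 0.167]
eef_rot: [-180.0, 0.0, 2.2]
contact_force: [-0.7, 0.7, -1.3]
gripper_width: 0.0118
gripper_force: 40.0
```

```bash
python3 -m handwheel '[[1,0,0,-0.5,0],[1,0,0,-1,0],[1,0,0,-1,0]]'; python3 -m handwheel '[[1,0,0,-0.5,0],[1,0,0,-1,0],[1,0,0,-1.5,0],[1,0,0,-1.9,0],[1,0,0,-1.9,0]]'
```

```text
time_s: 48.7
tcp_pos: [0.5972, -0.1877, 0.1567]
eef_rot: [-180.0, 0.0, 2.2]
contact_force: [0.2, -0.6, -0.8]
gripper_width: 0.0121
gripper_force: 40.0
time_s: 49.32
tcp_pos: [0.5972, -0.1877, 0.1377]
eef_rot: [-180.0, 0.0, 2.2]
contact_force: [0.3, 0.5, -0.9]
gripper_width: 0.0118
gripper_force: 40.0
```

Entering freely, with 2 mm still to go.

```bash
python3 -m handwheel '[[1,0,0,-0.2,0],[1,0,0,-0.3,0],[1,0,0,-0.3,0]]'; python3 -m handwheel '[[0.8,0,0,0,0],[0.7,0,0,0,0],[0.6,0,0,0,0],[0.5,0,0,0,0],[0.5,0,0,0,0]]'
```

```text
time_s: 49.7
tcp_pos: [0.5975, -0.1877, 0.1355]
eef_rot: [180.0, -0.0, 2.2]
contact_force: [-0.6, 0.3, 1.0]
gripper_width: 0.0116
gripper_force: 40.0
time_s: 50.32
tcp_pos: [0.5974, -0.1877, 0.1352]
eef_rot: [180.0, -0.0, 2.2]
contact_force: [0.7, -0.2, -0.3]
gripper_width: 0.0431
gripper_force: 0.0
```

```bash
python3 -m handwheel '[[0.5,0,0,3,0],[0.5,0,0,7,0],[0.5,0,0,10,0],[0.5,0,0,10,0],[0.5,0,0,10,0]]'; python3 w.py w20 pin loop
python3 - <<'E'
from h import *
P=np.load('pics/w20.npz')['P'];x,y,z=np.moveaxis(P,-1,0)
for lo,hi in [(.149,.157),(.179,.189),(.19,.205)]:
    m=(z>lo)&(z<hi)&(abs(x-.58)<.06)&(abs(y+.187)<.03); print(lo,m.sum(),P[m].mean(0).round(4),z[m].max().round(4))
    if m.sum()>5: print(cv2.minAreaRect((P[m][:,:2]*1000).astype(np.float32)))
E
```

```text
time_s: 50.95
tcp_pos: [0.597, -0.1875, 0.2346]
eef_rot: [-180.0, 0.0, 2.2]
contact_force: [0.1, -0.8, 0.4]
gripper_width: 0.0438
gripper_force: 0.0
51.0 [ 0.5968 -0.1876  0.2341] [-1.8e+02  1.0e-01  2.2e+00]
pin 0.56 [261. 216.] 2255 [ 0.579 -0.189  0.177] [[0.476, -0.21, 0.001], [0.608, -0.169, 0.203]] [130. 122. 118.]
loop 0.98 [259. 268.] 1190 [ 0.563 -0.189  0.189] [[0.553, -0.209, 0.153], [0.585, -0.169, 0.203]] [133. 126. 121.]
0.149 2094 [ 0.5668 -0.1871  0.1527] 0.157
((573.9678955078125, -183.66224670410156), (49.226051330566406, 70.33406066894531), 86.35406494140625)
0.179 466 [ 0.586  -0.1884  0.1839] 0.189
((582.8868408203125, -187.9237060546875), (42.834388732910156, 40.752098083496094), 4.239780902862549)
0.19 586 [ 0.5564 -0.1894  0.1993] 0.2037
((557.87744140625, -189.5555419921875), (11.04328441619873, 40.885772705078125), 1.8784397840499878)
```

The pin is fully home (grip top at 184 mm) and the loop still leans back open. Now going behind the crossbar with the fingers closed.

```bash
python3 -m handwheel '[[0.8,-3,-0.1,0,0],[1,-6,-0.1,0,0],[1,-8.5,-0.1,0,0],[1,-8.5,-0.1,0,0],[1,-8.5,-0.1,-3,0],[1,-8.5,-0.1,-6,0],[1,-8.5,-0.1,-6.9,0],[1,-8.5,-0.1,-6.9,0]]'
python3 w.py w21 loop pin
```

```text
time_s: 52.1
tcp_pos: [0.5126, -0.1888, 0.1658]
eef_rot: [180.0, 0.1, 2.2]
contact_force: [-0.5, -0.0, -0.7]
gripper_width: 0.0005
gripper_force: 0.0
52.15 [ 0.5131 -0.1889  0.1666] [180.   -0.    2.2]
loop 0.61 [265. 175.] 2467 [ 0.56  -0.189  0.194] [[0.552, -0.209, 0.153], [0.584, -0.169, 0.203]] [142. 134. 129.]
pin 0.79 [267. 114.] 4494 [ 0.581 -0.188  0.183] [[0.552, -0.209, 0.151], [0.606, -0.169, 0.203]] [146. 138. 133.]
```

View pics/w21.png

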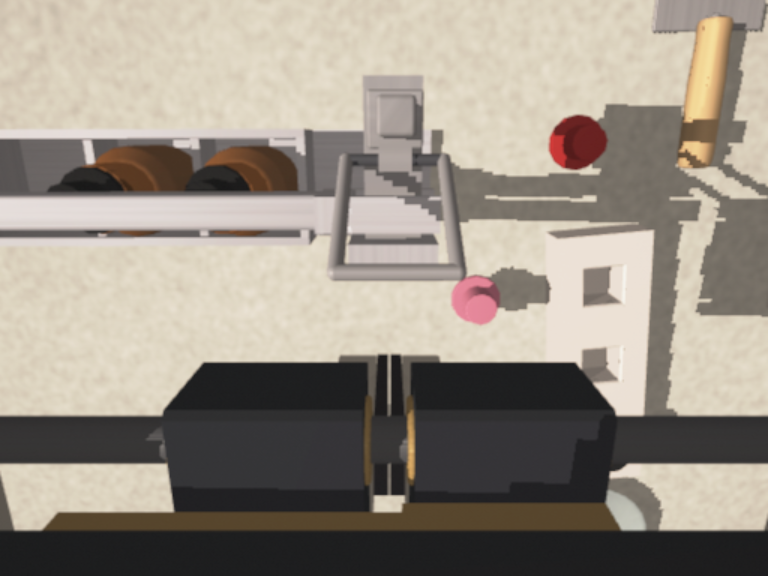

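The loop's crossbar lies ahead at (264,181), directly in the finger path. Pushing it over.

```bash
python3 -m handwheel '[[1,2,0,0,0],[1,3,0,0,0],[1,4,0,0,0],[1,4.8,0,0,0],[1,5.6,0,0,0],[1,6.4,0,0,0],[1,7.2,0,0,0],[1,7.2,0,0,0]]'
python3 -m handwheel '[[1,-2,0,0,0],[1,-5,0,2,0],[1,-8,0,6,0],[1,-9,0,8,0],[1,-9,0,8,0]]'
python3 w.py w22 loop pin stopper0
python3 - <<'E'
from h import *
P=np.load('pics/w22.npz')['P'];x,y,z=np.moveaxis(P,-1,0)
m=(abs(y+.187)<.025)&(x>.61)&(x<.66)&(z>.05); print(m.sum(),P[m].mean(0),P[m].min(0),P[m].max(0))
E
```

```text
time_s: 53.25
tcp_pos: [0.5849, -0.1887, 0.1659]
eef_rot: [180.0, 0.0, 2.2]
contact_force: [0.7, -1.0, 0.1]
gripper_width: 0.0003
gripper_force: 0.0
time_s: 53.88
tcp_pos: [0.4946, -0.1889, 0.2484]
eef_rot: [180.0, -0.3, 2.2]
contact_force: [0.8, -0.9, -0.1]
gripper_width: 0.0005
gripper_force: 0.0
53.925 [ 0.4944 -0.1886  0.2468] [-1.8e+02 -1.0e-01  2.2e+00]
loop 0.86 [282.  34.] 1063 [ 0.617 -0.19   0.134] [[0.584, -0.208, 0.122], [0.636, -0.168, 0.152]] [143. 134. 128.]
pin 0.73 [264.  55.] 2524 [ 0.599 -0.187  0.148] [[0.581, -0.211, -0.0], [0.654, -0.158, 0.185]] [148. 139. 134.]
stopper0 0.96 [361.  74.] 671 [ 0.593 -0.294  0.035] [[0.58, -0.308, 0.025], [0.607, -0.283, 0.048]] [116.  42.  41.]
stopper0 0.81 [173.  95.] 414 [ 0.569 -0.108  0.098] [[0.546, -0.124, 0.091], [0.576, -0.093, 0.142]] [57. 51. 47.]
stopper0 0.76 [306. 162.] 563 [ 0.496 -0.244  0.029] [[0.479, -0.26, 0.0], [0.508, -0.232, 0.048]] [208. 126. 140.]
stopper0 0.58 [378. 238.] 173 [ 0.405 -0.342  0.031] [[0.397, -0.357, 0.015], [0.41, -0.329, 0.037]] [60. 57. 54.]
811 [ 0.62463549 -0.18712427  0.13008606] [ 0.61000208 -0.20716212  0.12084948] [ 0.6369717  -0.16656458  0.14666598]
```

View pics/w22.png

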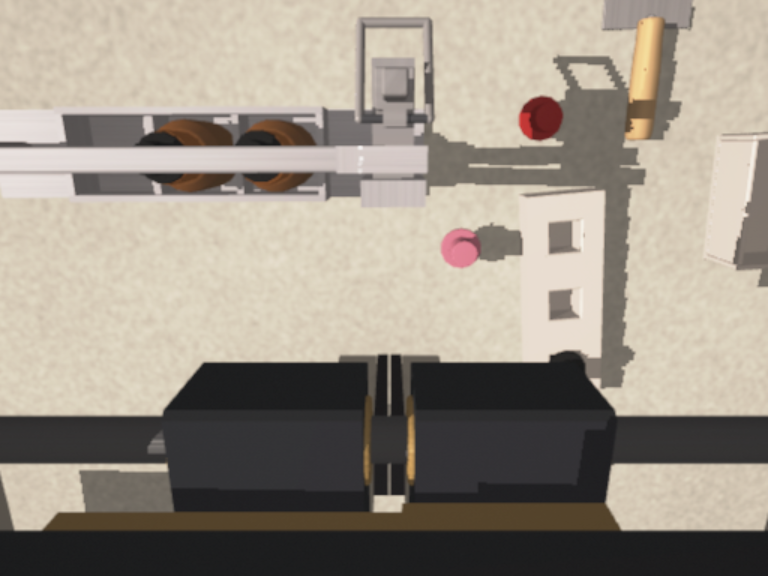

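The loop is over the shaft end: crossbar (263,14) at x = 634, z = 121 mm, as specified. Pin, bar and stoppers are in place. One last check for a third amber bottle, then I'll hand in.

Run:
```python
from h import *
for n in ['scene','side']:
    im,d,P,T,c=cap(n)
    for o in finder.cut_out(n,'bottle0'): print(n,round(o['p'],2),o['pixel'],np.nanmedian(P[o['region']],0).round(3),im[o['region']].mean(0).round())
    h=cv2.cvtColor(im,cv2.COLOR_RGB2HSV); m=((h[...,0]>6)&(h[...,0]<16)&(h[...,1]>140)&(P[...,2]>.055)&(P[...,2]<.1)).astype(np.uint8)
    k,_,st,ce=cv2.connectedComponentsWithStats(m)
    for i in range(1,k):
        if st[i,4]>15: print('amber',ce[i].round(),st[i,4],P[int(ce[i][1]),int(ce[i][0])].round(3))
```

```text
scene 0.63 [260.2, 244.7] [ 0.579 -0.119  0.056] [89. 56. 35.]
scene 0.6 [266.6, 230.8] [ 0.571 -0.058  0.06 ] [87. 54. 32.]
scene 0.18 [163.7, 291.9] [ 0.471 -0.343  0.025] [205. 196. 182.]
amber [232.  54.] 150 [-0.672  1.42   0.085]
amber [113.  74.] 258 [-0.955  0.657  0.078]
amber [265. 228.] 219 [ 0.563 -0.06   0.068]
amber [256. 244.] 35 [ 0.575 -0.116  0.062]
side 0.69 [251.1, 194.2] [ 0.546 -0.027  0.059] [112.  58.  24.]
side 0.23 [159.4, 306.6] [0.638 0.409 0.016] [122. 110.  92.]
amber [254. 186.] 209 [ 0.542 -0.039  0.1  ]
```

Only two bottles are on the bench, and both are in place.

```bash
python3 -c "
from plant import r
print(r.close_job())"
```

```text
the job is handed in; nothing more can be done
None
```

I handed the job in: both amber bottles on the bench (only two were present) are in pockets 1 and 2 with stoppers fully seated, the bar is shut, the pin is fully home, and its loop is over the shaft end.

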